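# Hold the mixer's rotor heavy side down

### The job

Use the thin pry tool to lever the orange cover of the inclined tube mixer up until it tips over and falls fully open, then lay the tool back down on the bench, clear of the mixer. The sealed blue rotor inside is out of balance, which cannot be seen: turn it by its hub, find by feel which side is heavy, bring that side to the bottom of the slope and finish while still gripping the hub, holding the rotor at rest there. Leave the bottle, glassware, jar, tray and yellow box alone.

Things in the scene. Friction and masses are not known exactly. Their poses are not given: they have to be found in the camera images.
- mixer: Inclined tube mixer, fixed to the bench: a white square well (190 x 190 mm outside) on a grey base. Origin: on the bench, straight below the well's centre; x axis level, towards the high side, y left, z up. The well's rim plane slopes up at 35 degrees along x, from 75 mm above the bench at x = -78 mm (the low edge, where the cover's hinge lies along y) to 184 mm at x = +78 mm.
- rim_center (a point): Centre of the well's rim plane, on the rotor's axis, fixed to the mixer (axes parallel to the mixer's). The axis is square to the slope: it leans 35 degrees from vertical towards the low side. The rotor's heavy side is always more than 50 degrees away from the bottom of the slope at the start, in either direction.
- disc_top (a point): Centre of the blue rotor disc's upper face, 42 mm below the rim plane, fixed to the mixer. Disc 160 mm across, no end stops, alike all round to the eye. It stays where it is left: the bearing drags with 0.20 N m; the heavy side pulls with 0.11 to 0.16 N m towards the bottom when level with the axis, with nothing at bottom or top. So turning is lightest while the heavy side goes down, hardest while it goes up.
- hub_grip (a point): Where to grip the rotor's hub: on the rotor's axis, 22 mm above the disc and 20 mm below the rim plane. The hub is a plain black rubber cylinder, diameter 44 mm, standing 36 mm above the disc, to be gripped along the rotor's axis (35 degrees from vertical), fingers at any angle round it. The point is fixed to the mixer; its axes are parallel to the mixer's.
- cover (a joint): Angle of the orange cover (190 x 190 x 6 mm, 0.18 kg), hinged along the low edge of the slope: 0 is shut, it grows as the cover's high edge rises; at about 0.96 rad it stands upright, beyond that it falls by its own weight towards the robot to its stop at 2.45 rad (fully open, level).
- lip_right (a point): Middle of the underside of the black lip on the cover's right (-y) side, 140 mm from the hinge. Lip: 50 mm along the slope, 20 mm out (this point is half-way), 6 mm thick. Below the shut lip is a 9 mm gap above a grey ledge, open to the side and closed by the well's wall 10 mm inwards of this point. x axis: up the slope along the cover; y: along the hinge, left; z: out of the cover's top.
- lip_left (a point): The same for the lip on the left (+y) side of the cover.
- pry_grip (a point): Centre of the green handle of the pry tool, 12 mm above the tool's underside. Handle 100 mm long, 18 mm wide, 24 mm high; x axis along the tool towards the blade, z up as it lies. The tool weighs 70 g.
- pry_tip (a point): Tip of the pry tool's flat steel blade, 136 mm ahead of the handle's centre and at the same height. The blade is 86 mm long (free length), 14 mm wide and 2.5 mm thick, flat in the tool's xy plane.
- flask: Bystander: conical glass flask, diameter 84 mm, 120 mm high, left of the mixer; origin at the centre of its underside. The other loose bystanders (amber bottle, beaker, jar behind the mixer, yellow box on the right, blue tray on the left) stand outside the working area.

How it is judged:
By the outcome, as a careful person would: the job done as asked, in the order asked, and still so for the second after the job is handed in, while the arm keeps its last pose, push and grip.
It also fails if it takes over 72 s, if anything falls off the work surface, if the arm or the gripper's body presses on something with over 40 N, if the wrist force passes 120 N, or if a joint passes its speed limit or range.

### The arm

A 7-joint arm with a two-finger parallel gripper is mounted at the origin on the work surface. World frame = base frame: x ahead of the robot, y to its left, z up, the work surface at z = 0. Lengths are in m, angles in rad, forces in N, time in s.
With the tool pointing down it reaches from about 0.4 to 0.85 m from the base axis. Payload 4.5 kg.
Tool frame: the origin (TCP) lies between the finger pads; the fingertips stand 8 mm ahead of it and the grasp point (between the pads) lies 11 mm behind it; z points along the fingers, y is the direction in which the jaws open and shut (so a half turn about z gives the same grasp; the last joint's range is limited). The gripper opens to 88 mm and grips with 3 to 60 N. Pads are 18 mm wide; open, the fingers measure 123 mm over their backs; the gripper's body (75 mm by 187 mm) begins 45 mm behind the grasp point.
Start: joints at [-1.092, 0.689, -0.195, 1.565, 0.157, 0.902, -0.215], TCP at [0.269, 0.564, 0.247] pointing down, gripper open.
Joint ranges: [-3.01, 3.01], [-0.46, 2.08], [-1.47, 1.51], [0.13, 2.56], [-1, 4.14], [0.04, 2.09], [-2.66, 2.66]. Speed limits (rad/s): [2.57, 2.57, 3.14, 3.14, 3.14, 3.14, 3.14].

### API

Orientations are given as a unit quaternion [x, y, z, w].
In Python, from plant import r gives the robot as it stands.
- The arm moves only by the tool carry_out, never from a script. Its argument "commands" is a list that holds one entry, the list of rows, each a list of 7 numbers: the turn, a rotation vector about the tool's x, y, z in rad, then the shift along the tool's x, y, z in cm, then the finger opening in cm, from 0 to 8.81. A call has 1 to 10 rows; each row is the pose to reach, as a shift and turn from the pose commanded when the call began, along the tool's axes at that moment; what a row does not reach only later rows make up. A row lasts 1/12 s, in which the tool goes at most 41.7 mm and 7.16 degrees, less where a joint would pass 70% of its speed; a pose out of reach is approached as far as the arm can. A call with a gripper value outside its range is refused whole. The fingers move at their own pace and stop on an object; "force" is the grip in N (left out, the last holds). Time passes only in rows, so rows that repeat a pose let the fingers close. It gives the time, the measured TCP pose, the force and the opening at its end, in the units of the state.
- r.get_state(): the state, without advancing time (a new reading comes with each control period).
- r.snapshot(name): name is "side" or "top" or "wrist"; returns a dict with "pixels" (420x560x3 uint8, red, green, blue), "mtx" (3x3 intrinsics, pixels), "xyz" and "rotation" of the camera in the world. Camera axes: x right, y down, z forward; pixel columns grow to the right and rows downward; lengths in m; the calibration is good to about 2 mm. A picture is of the moment at which its call begins. There is no depth.
- r.finish_job(): hands the job in, once; it reports no verdict.
The state is a dict: "clock": time; "q": joint angles; "qd": joint speeds; "joint_torque": joint torques, N m; "tool_pos": TCP position; "eef_rot": TCP orientation; "contact_force": force on the tool from outside, world axes, zero at the start; "moment": the same for the moment, N m; "opening": opening from 0.0 (shut) to 1.0 (fully open).
Only numpy, scipy, OpenCV 4.12 (cv2) and the standard library are available. Lean on these libraries where they do the work, as an engineer would, in place of code of your own. Each camera call takes 0.05 s, during which the arm holds its last target.

## Working session

There is one attempt and no reset: what is moved stays moved. The work goes in short steps, Python scripts to look and compute and a tool call to move; the robot and the scene stay as the last step left them, time stands still between calls to the robot, and variables do not carry over. Pictures are saved under pics/ and viewed, and the job is handed in when it is done.

Besides the shell and the picture viewer there is one more tool, called after ">>>" by a JSON object that holds its "op" and its "data". carry_out: Moves the arm, as the interface text tells. Its arguments: {"type":"object","properties":{"commands":{"type":"array"},"force":{"type":"number"}},"required":["commands"]}

```bash
ls; mkdir -p pics; python3 - <<'E'
from plant import r
import cv2
s=r.get_state();print({k:(v if not hasattr(v,'round') else v) for k,v in s.items()})
for n in ["side","top","wrist"]:
    d=r.snapshot(n);cv2.imwrite(f"pics/a_{n}.png",cv2.cvtColor(d["pixels"],cv2.COLOR_RGB2BGR));print(n,d["mtx"],d["xyz"],d["rotation"])
E
```

```text
pics
{'clock': 0.0, 'q': array([-1.09223299,  0.68996472, -0.19450728,  1.56627281,  0.15731537,
        0.90249913, -0.21511049]), 'qd': array([-0.00060743, -0.00073079, -0.00071045, -0.00031003,  0.00014464,
       -0.00148568, -0.00076152]), 'joint_torque': array([ 1.57532918e-04, -5.27564085e+01, -1.26694869e+00, -1.53430420e+01,
       -5.26427315e-02,  6.69065077e-03,  1.80830966e-04]), 'tool_pos': array([0.26870245, 0.56364892, 0.24594085]), 'eef_rot': array([ 2.20519275e-01,  9.75382224e-01, -8.67196181e-04, -1.23053417e-04]), 'contact_force': array([0.85999958, 0.84540357, 0.10891593]), 'moment': array([ 1.27353308e-02, -5.13520882e-05,  2.10316784e-02]), 'opening': 0.9993749705488337}
side [[488.80306462   0.         272.65388462]
 [  0.         488.80306462 218.44127248]
 [  0.           0.           1.        ]] [-0.15277712 -0.69941993  0.75403776] [ 0.80990182 -0.3255282   0.17591083 -0.45513275]
top [[476.29657026   0.         276.33207011]
 [  0.         476.29657026 215.0031522 ]
 [  0.           0.           1.        ]] [0.34999618 0.02835914 1.19806646] [-0.70079261  0.70750706 -0.05969886  0.06898927]
wrist [[371.95687685   0.         279.2261869 ]
 [  0.         371.95687685 215.07462769]
 [  0.           0.           1.        ]] [0.19718716 0.59785414 0.3844123 ] [0.83533876 0.52748569 0.08202418 0.13130134]
```

View pics/a_side.png

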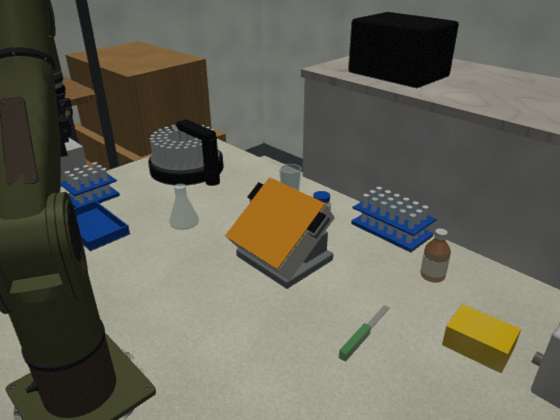

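View pics/a_top.png

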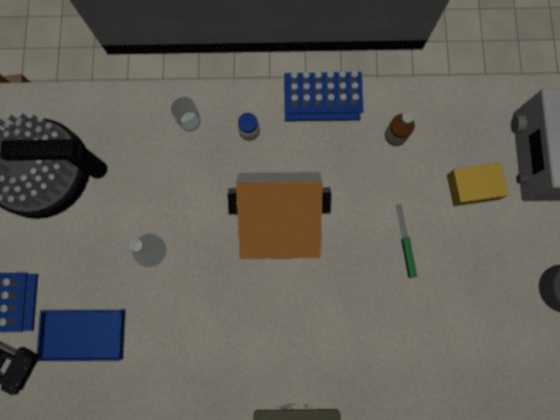

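View pics/a_wrist.png

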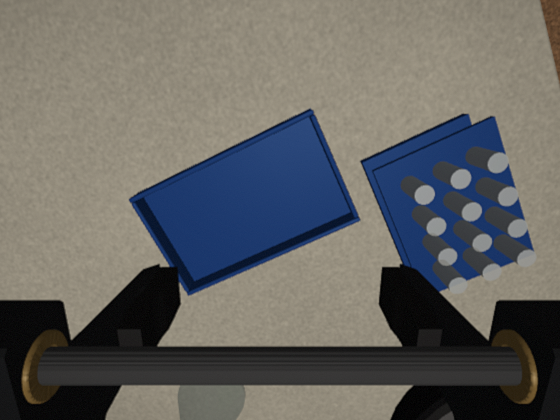

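Side view: cover centred near (278,222), pry handle at (355,340), blade tip at (388,308). Top view: cover quad 237–322 × 180–259, right lip near (326,200), handle (409,257), tip (401,206).

```bash
cat > h.py <<'E'
import numpy as np, cv2
from plant import r
from scipy.spatial.transform import Rotation as R
np.set_printoptions(precision=4,suppress=True)
def snap(n,f=None):
    d=r.snapshot(n)
    if f: cv2.imwrite(f"pics/{f}.png",cv2.cvtColor(d["pixels"],cv2.COLOR_RGB2BGR))
    return d
def ray(d,p):
    K=d["mtx"];v=np.linalg.solve(K,[p[0],p[1],1.]);v=R.from_quat(d["rotation"]).apply(v);return np.array(d["xyz"]),v/np.linalg.norm(v)
def onz(d,p,z):
    o,v=ray(d,p);return o+v*(z-o[2])/v[2]
def tri(d1,p1,d2,p2):
    A=[];b=[]
    for d,p in((d1,p1),(d2,p2)):
        o,v=ray(d,p);P=np.eye(3)-np.outer(v,v);A.append(P);b.append(P@o)
    x=np.linalg.solve(A[0]+A[1],b[0]+b[1]);e=[np.linalg.norm(A[i]@x-b[i]) for i in(0,1)];return x,e
def proj(d,X):
    c=R.from_quat(d["rotation"]).inv().apply(np.atleast_2d(X)-d["xyz"]);q=c@d["mtx"].T;return q[:,:2]/q[:,2:]
def hsv(d): return cv2.cvtColor(d["pixels"],cv2.COLOR_RGB2HSV)
def mask(d,lo,hi):
    m=cv2.inRange(hsv(d),np.array(lo),np.array(hi));n,l,s,c=cv2.connectedComponentsWithStats(m)
    i=1+np.argmax(s[1:,4]);return (l==i).astype(np.uint8),s[i]
def quad(m):
    c=max(cv2.findContours(m,cv2.RETR_EXTERNAL,cv2.CHAIN_APPROX_NONE)[0],key=cv2.contourArea)
    h=cv2.convexHull(c)
    for e in np.linspace(.01,.1,40):
        a=cv2.approxPolyDP(h,e*cv2.arcLength(h,True),True)
        if len(a)<=4:break
    a=a[:,0].astype(float); pts=c[:,0].astype(float); L=[]
    n=len(a)
    for i in range(n):
        p,q=a[i],a[(i+1)%n];u=(q-p)/np.linalg.norm(q-p);t=(pts-p)@u;dd=abs((pts-p)@[-u[1],u[0]])
        k=(t>4)&(t<np.linalg.norm(q-p)-4)&(dd<3)
        L.append(cv2.fitLine(pts[k].astype(np.float32),cv2.DIST_HUBER,0,.01,.01).ravel())
    out=[]
    for i in range(n):
        l1,l2=L[i-1],L[i];M=np.array([[l1[0],-l2[0]],[l1[1],-l2[1]]]);t=np.linalg.solve(M,l2[2:]-l1[2:]);out.append(l1[2:]+t[0]*l1[:2])
    return np.array(out)
E
python3 - <<'E'
from h import *
S=snap("side");T=snap("top")
for n,d in(("S",S),("T",T)):
    m,s=mask(d,(8,150,80),(20,255,255));print(n,"orange",s,quad(m).round(1).tolist())
    m,s=mask(d,(50,100,40),(80,255,255));rc=cv2.minAreaRect(cv2.findContours(m,0,1)[0][0]);print("green",s,rc,cv2.boxPoints(rc).tolist())
    big=cv2.resize(cv2.cvtColor(d["pixels"],4),None,fx=1,fy=1)
cr=lambda d,x,y,w,h,f,n:cv2.imwrite(f"pics/{n}.png",cv2.resize(cv2.cvtColor(d["pixels"][y:y+h,x:x+w],cv2.COLOR_RGB2BGR),None,fx=f,fy=f,interpolation=cv2.INTER_CUBIC))
cr(S,215,165,190,150,4,"b_s");cr(T,220,165,200,120,4,"b_t")
E
```

```text
S orange [ 226  178   99   91 4765] [[268.79998779296875, 177.1999969482422], [324.20001220703125, 203.1999969482422], [277.3999938964844, 268.3999938964844], [225.1999969482422, 235.5]]
green [341 324  27  29 184] ((354.747802734375, 338.21685791015625), (6.490973949432373, 36.02960968017578), 41.18592834472656) [[340.4425048828125, 349.63720703125], [364.16815185546875, 322.52215576171875], [369.0531005859375, 326.7965087890625], [345.32745361328125, 353.91156005859375]]
T orange [ 236  183   86   75 6127] [[321.5, 183.0], [318.5, 255.8000030517578], [240.89999389648438, 257.29998779296875], [236.1999969482422, 183.1999969482422]]
green [402 238  14  39 272] ((408.5514831542969, 256.8949890136719), (38.82576370239258, 7.0167036056518555), 79.2156982421875) [[401.47271728515625, 238.48143005371094], [408.365478515625, 237.1685028076172], [415.6302490234375, 275.30853271484375], [408.73748779296875, 276.6214599609375]]
```

```bash
ls pics
```

```text
a_side.png
a_top.png
a_wrist.png
b_s.png
b_t.png
```

View pics/b_s.png

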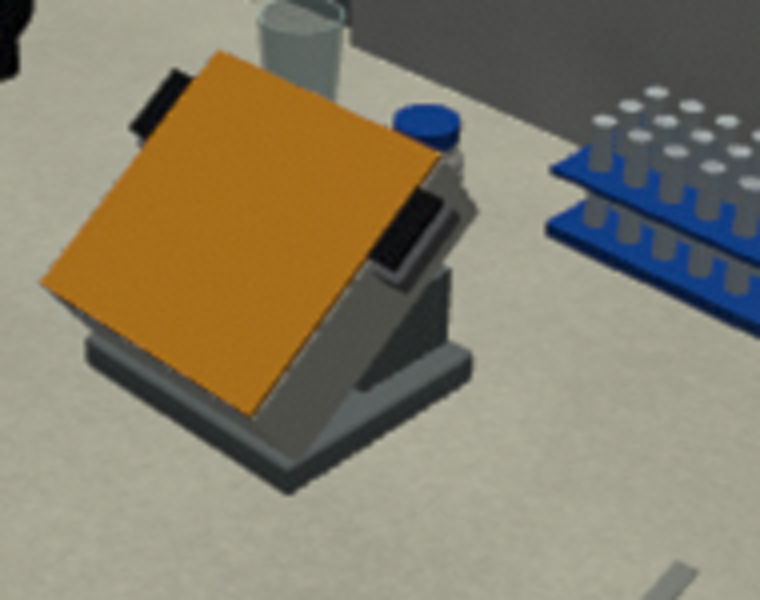

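View pics/b_t.png

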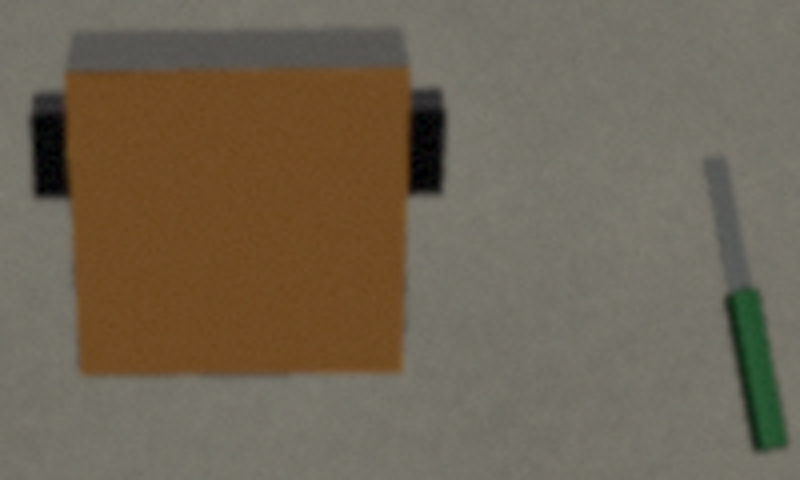

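```bash
python3 - <<'E'
from h import *
S=snap("side");T=snap("top")
m,s=mask(T,(5,120,40),(22,255,255));qt=quad(m);print(s,qt)
m,s=mask(S,(5,120,40),(22,255,255));qs=quad(m)
c=lambda q:q-q.mean(0)
# order: HR,LR,LL,HL
key=lambda q,a:q[[np.argmin(np.linalg.norm(q-x,axis=1)) for x in a]]
qt=key(qt,[(321,183),(320,258),(240,258),(236,183)]);qs=key(qs,[(324,203),(277,268),(225,235),(269,177)])
P=[]
for a,b in zip(qt,qs):
    x,e=tri(T,a+.0,S,b);P.append(x);print(a,b,x,e)
P=np.array(P)
print("lens",[np.linalg.norm(P[i]-P[i-1]) for i in range(4)], "c",P.mean(0))
u=(P[0]+P[3]-P[1]-P[2]);u/=np.linalg.norm(u);v=(P[3]+P[2]-P[0]-P[1]);v/=np.linalg.norm(v);print(u,v,np.degrees(np.arcsin(u[2])),"yaw",np.degrees(np.arctan2(u[1],u[0])),np.degrees(np.arctan2(-v[0],v[1])))
# tool
tt=tri(T,(408.55,256.9),S,(354.75,338.2));print("handle",tt)
# top view centroid mask incl sides; ray onto z=.018
print("h on z .024",onz(T,(408.55,256.9),.024),onz(S,(354.75,338.2),.018))
print("green ends", onz(T,(404.9,237.8),.024),onz(T,(412.2,276),.024))
print("tip",onz(T,(714/4+220,157/4+165),.013),onz(S,(689/4+215,567/4+165),.013))
E
```

```text
[ 236  182   87   76 6313] [[322.5856 181.7289]
 [318.8507 257.    ]
 [240.6654 257.    ]
 [235.0607 183.4042]]
[322.5856 181.7289] [210.0986 133.5708] [0.4635 0.0072 0.4156] [np.float64(0.09600625006566889), np.float64(0.09600625006566893)]
[318.8507 257.    ] [210.0986 133.5708] [ 0.3887 -0.0088  0.4148] [np.float64(0.04101304891411892), np.float64(0.04101304891411892)]
[240.6654 257.    ] [210.0986 133.5708] [0.4255 0.1046 0.3646] [np.float64(0.00484008048098059), np.float64(0.004840080480980543)]
[235.0607 183.4042] [210.0986 133.5708] [0.5174 0.1441 0.3416] [np.float64(0.05774378904754823), np.float64(0.05774378904754826)]
lens [np.float64(0.16469076206901156), np.float64(0.07640473145364769), np.float64(0.1293689051726619), np.float64(0.10267783652035231)] c [0.4488 0.0618 0.3842]
[ 0.9413  0.3132 -0.1258] [ 0.3089  0.852  -0.4227] -7.229303875075192 yaw 18.406618637563092 -19.927834706787703
handle (array([ 0.4595, -0.2831,  0.0195]), [np.float64(0.0011516477524099384), np.float64(0.0011516477524099317)])
h on z .024 [ 0.4583 -0.2811  0.024 ] [ 0.4618 -0.2828  0.018 ]
green ends [ 0.5056 -0.2748  0.024 ] [ 0.4116 -0.2872  0.024 ]
tip [ 0.5928 -0.2664  0.013 ] [ 0.5935 -0.2703  0.013 ]
```

```bash
python3 - <<'E'
from h import *
S=snap("side");T=snap("top")
m,s=mask(T,(5,110,30),(24,255,255));
c=max(cv2.findContours(m,0,1)[0],key=cv2.contourArea)
# edge fits in top by row/col extents, half pixel edges
rows=np.arange(192,250);l=[np.where(m[y])[0] for y in rows]
lf=np.polyfit(rows,[a.min()-.5 for a in l],1);rf=np.polyfit(rows,[a.max()+.5 for a in l],1)
cols=np.arange(246,314);k=[np.where(m[:,x])[0] for x in cols]
tf=np.polyfit(cols,[a.min()-.5 for a in k],1);bf=np.polyfit(cols,[a.max()+.5 for a in k],1)
def X(v,h): # x=v0*y+v1 ; y=h0*x+h1
    y=(h[0]*v[1]+h[1])/(1-h[0]*v[0]);return np.array([v[0]*y+v[1],y])
qt=[X(rf,tf),X(rf,bf),X(lf,bf),X(lf,tf)]
qs=np.array([[325,203.2],[277.6,269.2],[225,235.7],[269,177.0]])
P=[]
for a,b in zip(qt,qs):
    x,e=tri(T,a,S,b);P.append(x);print(a,b,x,e[0])
P=np.array(P)
print("lens",[np.linalg.norm(P[i]-P[i-1]) for i in range(4)], "c",P.mean(0))
u=(P[0]+P[3]-P[1]-P[2]);u/=np.linalg.norm(u);v=(P[3]+P[2]-P[0]-P[1]);v/=np.linalg.norm(v);print(u,v,np.degrees(np.arcsin(u[2])),"yaw",np.degrees(np.arctan2(u[1],u[0])),np.degrees(np.arctan2(-v[0],v[1])))
# lips: crops
for n,d,p in(("lipR outer hi",T,(443,108)),("lipR outer lo",T,(441,193)),("lipL outer hi",T,(32,112)),("lipL out lo",T,(37,196))):print(n,np.array(p)/4+[220-.375,165-.375])
for p in((443,205),(402,273),(414,190),(373,262)):print("S",np.array(p)/4+[215-.375,165-.375])
E
```

```text
[323.31   181.1324] [325.  203.2] [ 0.6101 -0.062   0.1872] 0.00046144334811634496
[319.3525 257.0801] [277.6 269.2] [ 0.4562 -0.0591  0.0751] 0.0014186681190879193
[240.2988 258.4381] [225.  235.7] [0.4541 0.1274 0.0789] 0.0009127649629346993
[234.0837 183.0193] [269. 177.] [0.6103 0.132  0.1853] 0.0015730244991533028
lens [np.float64(0.1940217090226558), np.float64(0.19037694578387598), np.float64(0.1865299144810984), np.float64(0.18904219181768303)] c [0.5327 0.0346 0.1316]
[0.8174 0.0047 0.576 ] [-0.0051  1.      0.0047] 35.17255830783802 yaw 0.3282104030286543 0.29363588309663147
lipR outer hi [330.375 191.625]
lipR outer lo [329.875 212.875]
lipL outer hi [227.625 192.625]
lipL out lo [228.875 213.625]
S [325.375 215.875]
S [315.125 232.875]
S [318.125 212.125]
S [307.875 230.125]
```

```bash
cat >> h.py <<'E'
def quat_from(zdir,ydir):
    z=np.array(zdir,float);z/=np.linalg.norm(z);y=np.array(ydir,float);y-=z*(y@z);y/=np.linalg.norm(y);x=np.cross(y,z);return R.from_matrix(np.c_[x,y,z])
def to(pos,Rt,show=True):
    s=r.get_state();R0=R.from_quat(s["eef_rot"]);d=R0.inv().apply(np.array(pos)-s["tool_pos"])*100;rv=(R0.inv()*Rt).as_rotvec()
    if show: print("row rot",rv.round(3),"cm",d.round(2))
    return rv,d
def st():
    s=r.get_state();print("t%.2f"%s["clock"],"pos",s["tool_pos"],"F",s["contact_force"].round(2),"M",s["moment"].round(3),"op",round(s["opening"],3),"q",s["q"].round(2));print(R.from_quat(s["eef_rot"]).as_matrix().round(3).tolist());return s
E
python3 - <<'E'
from h import *
from scipy.optimize import least_squares
S=snap("side");T=snap("top")
a=np.radians(35);n=np.array([-np.sin(a),0,np.cos(a)]);u=np.array([np.cos(a),0,np.sin(a)])
qt=np.array([[323.31,181.13],[319.35,257.08],[240.3,258.44],[234.08,183.02]])
qs=np.array([[325,203.2],[277.6,269.2],[225,235.7],[269,177.0]])
loc=np.array([0,0,.1295])+.006*n+np.array([[su*.095,sy*.095] for su,sy in((1,-1),(-1,-1),(-1,1),(1,1))])@np.array([u,[0,1,0]])
def W(p,l): return R.from_euler('z',p[2]).apply(l)+[p[0],p[1],p[3] if len(p)>3 else 0]
for p0 in([.536,.035,0],[.536,.035,0,0]):
    f=lambda p:np.r_[(proj(T,W(p,loc))-qt).ravel(),(proj(S,W(p,loc))-qs).ravel()]
    o=least_squares(f,p0,loss='soft_l1');print(o.x,f(o.x).round(1))
p=o.x
for y in(-.095,-.115):
  for du in(.02,.07):
    for zz in(.006,0,-.009):
        X=W(p,np.array([0,0,.1295])+u*du+np.array([0,y,0])+zz*n);print(y,du,zz,proj(T,X).round(1),proj(S,X).round(1))
# target above tool
for P in((.46,-.2815),):
    th=np.radians(6.5);Rt=quat_from([0,0,-1],[np.sin(th),-np.cos(th),0]);to([P[0],P[1],.14],Rt)
E
```

```text
[0.535  0.0333 0.006 ] [-0.4  0.   1.9  0.1 -0.   0.   1.8 -0.3 -0.1 -0.8 -0.3 -0.6 -0.8 -0.2
 -0.2 -0.6]
[ 0.5359  0.0342  0.0059 -0.0025] [-0.9 -0.1  1.4 -0.1 -0.3 -0.3  1.5 -0.5 -0.1 -0.1 -0.3 -0.1 -0.7  0.3
 -0.1  0.1]
-0.095 0.02 0.006 [[321.7 212.4]] [[306.4 228.7]]
-0.095 0.02 0 [[321.5 211.3]] [[307.4 229.9]]
-0.095 0.02 -0.009 [[321.1 209.7]] [[308.8 231.7]]
-0.095 0.07 0.006 [[322.1 191.7]] [[318.8 211.6]]
-0.095 0.07 0 [[321.9 190.7]] [[319.7 212.8]]
-0.095 0.07 -0.009 [[321.6 189.2]] [[321.  214.7]]
-0.115 0.02 0.006 [[330.6 212.2]] [[312.9 232.1]]
-0.115 0.02 0 [[330.3 211.1]] [[313.8 233.3]]
-0.115 0.02 -0.009 [[329.9 209.5]] [[315.2 235.1]]
-0.115 0.07 0.006 [[331.2 191.6]] [[325.3 214.7]]
-0.115 0.07 0 [[330.9 190.5]] [[326.2 216. ]]
-0.115 0.07 -0.009 [[330.5 189.1]] [[327.5 217.9]]
row rot [ 0.    -0.     2.583] cm [-53.64 -68.12  10.67]
```

```bash
python3 - <<'E'
from h import *
th=np.radians(60);to([.43,.15,.27],quat_from([0,0,-1],[np.cos(th-np.radians(70)),np.sin(th-np.radians(70)),0]))
E
```

```text
row rot [ 0.    -0.     1.301] cm [-32.37 -30.46  -2.33]
```

>>> {"op": "carry_out", "data": {"commands": [[[0,0,0.13,-3.2,-3.0,-0.2,8.8],[0,0,0.25,-6.5,-6.1,-0.5,8.8],[0,0,0.37,-9.7,-9.1,-0.7,8.8],[0,0,0.49,-13,-12.2,-1,8.8],[0,0,0.61,-16.2,-15.2,-1.2,8.8],[0,0,0.73,-19.4,-18.3,-1.4,8.8],[0,0,0.85,-22.6,-21.3,-1.7,8.8],[0,0,0.97,-25.9,-24.4,-2,8.8],[0,0,1.09,-29.1,-27.4,-2.2,8.8],[0,0,1.2,-32.4,-30.5,-2.3,8.8]]]}}

```text
clock: 1.38
tool_pos: [0.4202, 0.1748, 0.2694]
eef_rot: [0.735, 0.678, 0.001, 0.0]
contact_force: [1.5, -0.3, -0.3]
opening: 1.001
```

```bash
python3 - <<'E'
from h import *
st();th=np.radians(6.5);to([.46,-.2815,.14],quat_from([0,0,-1],[np.sin(th),-np.cos(th),0]))
E
```

```text
t1.38 pos [0.4202 0.1748 0.2694] F [ 1.54 -0.25 -0.34] M [0.024 0.014 0.013] op 1.001 q [-0.57  0.44  0.12  2.04 -0.08  0.67 -0.49]
[[0.079, 0.997, 0.001], [0.997, -0.079, 0.001], [0.001, 0.001, -1.0]]
row rot [ 0.    -0.002  1.378] cm [-45.18   7.57  12.9 ]
```

>>> {"op": "carry_out", "data": {"commands": [[[0,0,0.13,-4.1,0.7,1.2,8.8],[0,0,0.25,-8.2,1.4,2.4,8.8],[0,0,0.37,-12,2.1,3.5,8.8],[0,0,0.49,-16,2.8,4.7,8.8],[0,0,0.61,-20,3.5,6,8.8],[0,0,0.73,-24,4.2,7.2,8.8],[0,0,0.85,-28,4.9,8.4,8.8],[0,0,0.97,-32,5.6,9.6,8.8],[0,0,1.09,-36,6.3,10.8,8.8],[0,0,1.2,-40,7,12,8.8]]]}}

```text
clock: 2.22
tool_pos: [0.4595, -0.2231, 0.1502]
eef_rot: [0.989, 0.145, 0.0, -0.0]
contact_force: [0.5, -0.1, -0.0]
opening: 1.003
```

```bash
python3 - <<'E'
from h import *
st();th=np.radians(6.5);to([.46,-.2815,.14],quat_from([0,0,-1],[np.sin(th),-np.cos(th),0]))
E
```

```text
t2.22 pos [ 0.4595 -0.2231  0.1502] F [ 0.52 -0.07 -0.03] M [-0.     0.057  0.03 ] op 1.003 q [ 0.2   0.72  0.27  2.01 -0.41  0.46 -0.51]
[[0.958, 0.287, 0.001], [0.287, -0.958, 0.0], [0.001, -0.0, -1.0]]
row rot [-0.    -0.001  0.178] cm [-1.63  5.61  1.02]
```

>>> {"op": "carry_out", "data": {"commands": [[[0,0,0.12,-1.2,3.2,0.8,8.8],[0,0,0.178,-1.6,5.6,1,8.8],[0,0,0.178,-1.6,5.6,1,8.8],[0,0,0.178,-1.6,5.6,1,8.8]]]}}

```text
clock: 2.55
tool_pos: [0.4602, -0.2808, 0.1405]
eef_rot: [0.998, 0.058, 0.0, 0.0]
contact_force: [-0.6, 0.6, -0.1]
opening: 0.995
```

```bash
python3 - <<'E'
from h import *
st();th=np.radians(6.5);to([.46,-.2815,.14],quat_from([0,0,-1],[np.sin(th),-np.cos(th),0]))
d=snap("wrist","c_w");m,s=mask(d,(45,80,25),(85,255,255));print(s)
c=max(cv2.findContours(m,0,1)[0],key=cv2.contourArea);rc=cv2.minAreaRect(c);b=cv2.boxPoints(rc);print(b)
w=[onz(d,p,.022) for p in b];print(np.array(w),np.mean(w,0))
E
```

```text
t2.55 pos [ 0.4602 -0.2808  0.1405] F [-0.58  0.61 -0.11] M [0.022 0.176 0.04 ] op 0.995 q [ 0.28  0.76  0.31  1.94 -0.45  0.51 -0.55]
[[0.993, 0.117, 0.0], [0.117, -0.993, -0.001], [0.0, 0.001, -1.0]]
row rot [ 0.001 -0.     0.003] cm [-0.03  0.06  0.05]
[ 271  142   25  132 3156]
[[271. 142.]
 [295. 142.]
 [295. 273.]
 [271. 273.]]
[[ 0.5086 -0.2698  0.022 ]
 [ 0.5105 -0.286   0.022 ]
 [ 0.4126 -0.2988  0.022 ]
 [ 0.4104 -0.2806  0.022 ]] [ 0.4605 -0.2838  0.022 ]
```

View pics/c_w.png

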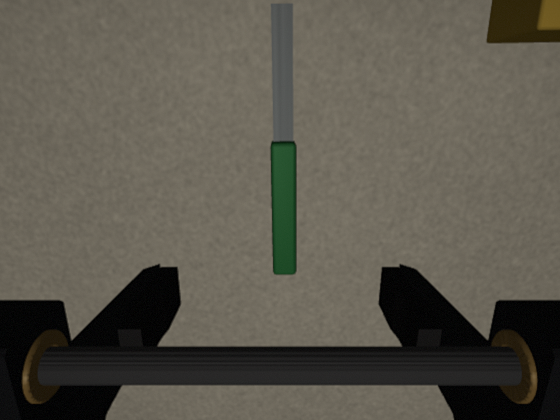

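Wrist view: handle at columns 271–295, rows 142–273, parallel to the gripper's x axis and about 2 mm off centre. Descending and gripping.

>>> {"op": "carry_out", "data": {"commands": [[[0,0,0,0,0.2,3.5,5],[0,0,0,0,0.2,7,5],[0,0,0,0,0.2,10.5,5],[0,0,0,0,0.2,12.5,5],[0,0,0,0,0.2,12.95,5],[0,0,0,0,0.2,12.95,1.5],[0,0,0,0,0.2,12.95,0.5],[0,0,0,0,0.2,12.95,0.5],[0,0,0,0,0.2,12.95,0.5],[0,0,0,0,0.2,12.95,0.5]]], "force": 60}}

```text
clock: 3.43
tool_pos: [0.4614, -0.2813, 0.0123]
eef_rot: [0.998, 0.06, 0.001, 0.0]
contact_force: [-0.6, -0.0, 0.0]
opening: 0.266
```

```bash
python3 - <<'E'
from h import *
st();d=snap("wrist","d_w")
E
```

```text
t3.43 pos [ 0.4614 -0.2813  0.0123] F [-0.63 -0.    0.02] M [-0.006  0.182 -0.002] op 0.266 q [ 0.38  0.98  0.14  1.96 -0.53  0.24 -0.48]
[[0.993, 0.119, 0.002], [0.119, -0.993, -0.001], [0.002, 0.001, -1.0]]
```

View pics/d_w.png

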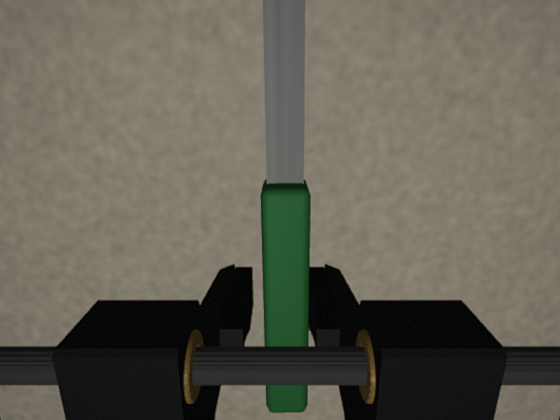

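Fingers still closing (23 mm opening, handle 18 mm wide at columns 262–310). Give them time, then lift.

>>> {"op": "carry_out", "data": {"commands": [[[0,0,0,0,0,0,0.5],[0,0,0,0,0,0,0.5],[0,0,0,0,0,0,0.5],[0,0,0,0,0,0,0.5],[0,0,0,0,0,-3,0.5],[0,0,0,0,0,-7,0.5],[0,0,0,0,0,-11,0.5],[0,0,0,0,0,-15,0.5],[0,0,0,0,0,-19,0.5],[0,0,0,0,0,-19,0.5]]], "force": 60}}

```text
clock: 4.32
tool_pos: [0.4635, -0.2841, 0.2079]
eef_rot: [0.998, 0.059, 0.005, 0.004]
contact_force: [0.9, -0.4, -1.3]
opening: 0.198
```

```bash
python3 - <<'E'
from h import *
s=st();d=snap("wrist","e_w");snap("side","e_s")
# target: pre-insert pose
a=np.radians(35);u=np.array([np.cos(a),0,np.sin(a)]);n=np.array([-np.sin(a),0,np.cos(a)])
M=np.array([.535,.034,.1295])
Rt=quat_from(-n,u)
lip=M+u*.045+np.array([0,-.105,0])
# tool: blade centre in tcp frame: handle centre at TCP -? 
tip=lip+np.array([0,-.06,0])-.0045*n
hc=tip-np.array([0,.136,0]);tcp=hc-n*0.000
print(lip,tip,tcp);to(tcp,Rt)
E
```

```text
t4.32 pos [ 0.4635 -0.2841  0.2079] F [ 0.94 -0.38 -1.27] M [-0.041  0.164 -0.004] op 0.198 q [ 0.23  0.67  0.4   1.88 -0.4   0.66 -0.58]
[[0.993, 0.118, 0.011], [0.118, -0.993, -0.007], [0.01, 0.008, -1.0]]
[ 0.5719 -0.071   0.1553] [ 0.5744 -0.131   0.1516] [ 0.5744 -0.267   0.1516]
row rot [-0.495  0.441 -1.403] cm [11.4  -0.1   5.12]
```

View pics/e_w.png

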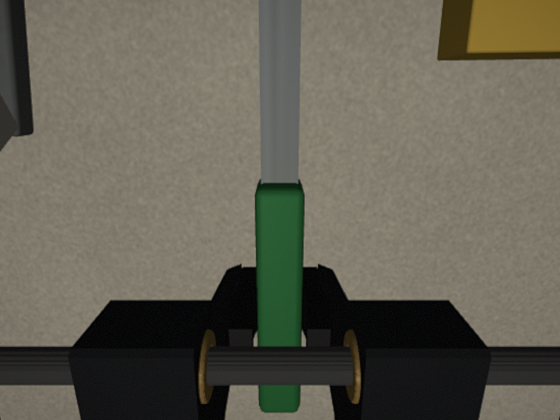

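View pics/e_s.png

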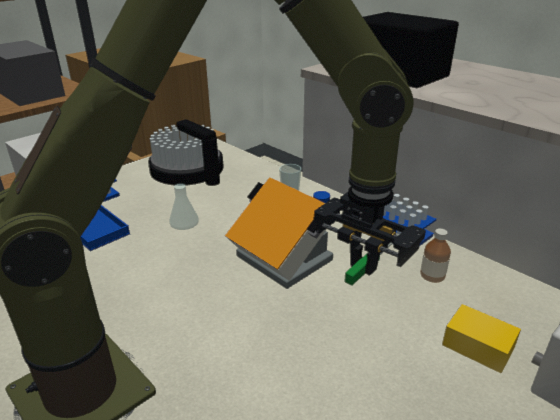

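>>> {"op": "carry_out", "data": {"commands": [[[-0.038,0.034,-0.108,0.8,0,0.3,0.5],[-0.076,0.068,-0.216,1.6,0,0.6,0.5],[-0.114,0.102,-0.324,2.5,0,1,0.5],[-0.152,0.136,-0.432,3.3,0,1.4,0.5],[-0.19,0.17,-0.54,4.2,0,1.8,0.5],[-0.228,0.204,-0.648,5.1,0,2.2,0.5],[-0.266,0.238,-0.755,6,0,2.6,0.5],[-0.304,0.271,-0.863,6.9,0,3,0.5],[-0.342,0.305,-0.97,7.8,0,3.4,0.5],[-0.38,0.339,-1.078,8.7,0,3.8,0.5]]]}}

```text
clock: 5.25
tool_pos: [0.5361, -0.2742, 0.1732]
eef_rot: [0.862, 0.472, 0.135, 0.128]
contact_force: [-0.7, 0.9, -1.0]
opening: 0.197
```

```bash
cat >>h.py <<'E'
a=np.radians(35);u=np.array([np.cos(a),0,np.sin(a)]);n=np.array([-np.sin(a),0,np.cos(a)])
M=np.array([.535,.034,.1295]);RS=quat_from(-n,u);lip=M+u*.045+np.array([0,-.105,0])
E
python3 - <<'E'
from h import *
st();to([.5744,-.267,.1516],RS)
E
```

```text
t5.25 pos [ 0.5361 -0.2742  0.1732] F [-0.69  0.91 -0.99] M [0.022 0.457 0.027] op 0.197 q [ 0.46  0.67 -0.06  2.06 -0.67  0.05  0.52]
[[0.519, 0.778, 0.354], [0.848, -0.522, -0.093], [0.113, 0.348, -0.931]]
row rot [-0.215  0.158 -0.538] cm [2.36 1.85 3.3 ]
```

>>> {"op": "carry_out", "data": {"commands": [[[-0.04,0.03,-0.1,0.5,0.4,0.7,0.5],[-0.08,0.06,-0.2,1,0.8,1.4,0.5],[-0.12,0.09,-0.3,1.4,1.1,2,0.5],[-0.16,0.12,-0.4,1.8,1.4,2.5,0.5],[-0.2,0.145,-0.5,2.2,1.7,3,0.5],[-0.215,0.158,-0.538,2.36,1.85,3.3,0.5],[-0.215,0.158,-0.538,2.36,1.85,3.3,0.5]]]}}

```text
clock: 5.83
tool_pos: [0.5944, -0.2931, 0.1838]
eef_rot: [0.674, 0.686, 0.208, 0.176]
contact_force: [0.3, -0.8, -0.6]
opening: 0.201
```

```bash
python3 - <<'E'
from h import *
st();to([.5744,-.267,.1516],RS);S=snap("side","f_s");T=snap("top","f_t")
cr=lambda d,x,y,w,h,f,n:cv2.imwrite(f"pics/{n}.png",cv2.resize(cv2.cvtColor(d["pixels"][y:y+h,x:x+w],cv2.COLOR_RGB2BGR),None,fx=f,fy=f,interpolation=cv2.INTER_CUBIC))
cr(S,240,165,200,150,4,"f_sc");cr(T,240,165,200,120,4,"f_tc")
E
```

```text
t5.83 pos [ 0.5944 -0.2931  0.1838] F [ 0.34 -0.84 -0.63] M [-0.193  0.65  -0.032] op 0.201 q [ 0.79  0.76 -0.41  1.95 -1.    0.04  1.55]
[[-0.028, 0.853, 0.522], [0.999, 0.004, 0.048], [0.039, 0.522, -0.852]]
row rot [-0.061 -0.048  0.003] cm [ 2.54 -3.38  1.82]
```

View pics/f_s.png

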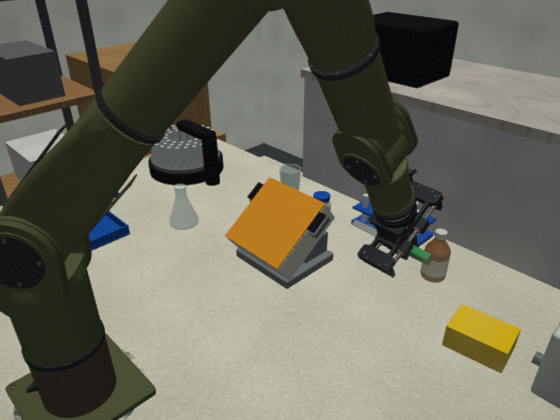

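View pics/f_sc.png

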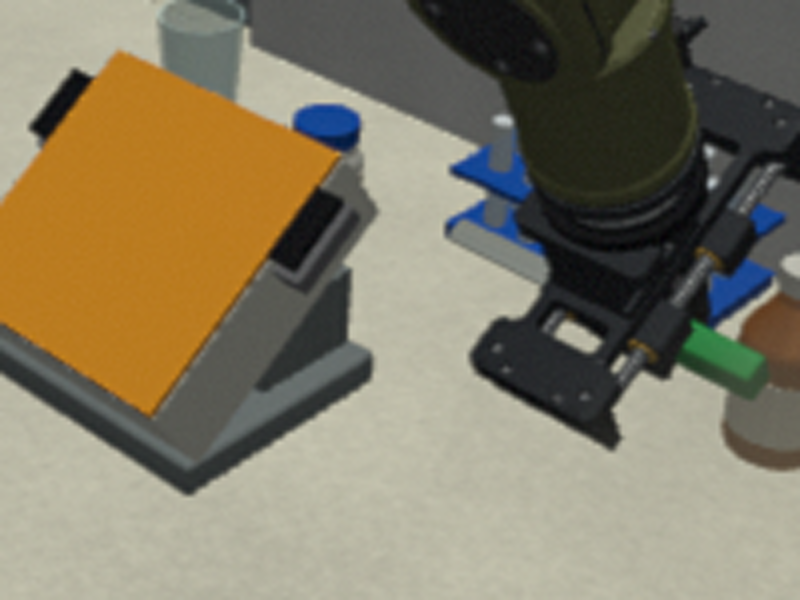

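View pics/f_t.png

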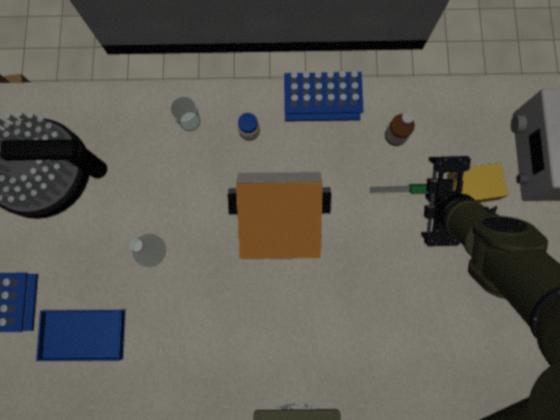

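Side view: gripper at (400,230) tilted, handle at (722,358) in the crop; top view: blade from (370,190) to (410,188). Joints 5 and 6 sit at their limits here, so right-lip insertion isn't reachable this way. I'll check whether the left lip works, including where the flask stands.

```bash
python3 - <<'E'
from h import *
S=snap("side");T=snap("top")
cr=lambda d,x,y,w,h,f,n:cv2.imwrite(f"pics/{n}.png",cv2.resize(cv2.cvtColor(d["pixels"][y:y+h,x:x+w],cv2.COLOR_RGB2BGR),None,fx=f,fy=f,interpolation=cv2.INTER_CUBIC))
cr(S,130,160,150,110,5,"g_s");cr(T,110,200,150,100,5,"g_t")
print("S base bottom",onz(S,(184,227),0),"top rim S",onz(S,(181,186),.12),"T top",onz(T,(137,244),.12),"T circ",onz(T,(149,250),.005))
E
```

```text
S base bottom [0.4698 0.3415 0.    ] top rim S [0.4871 0.3589 0.12  ] T top [0.4848 0.3608 0.12  ] T circ [0.4837 0.3652 0.005 ]
```

View pics/g_t.png

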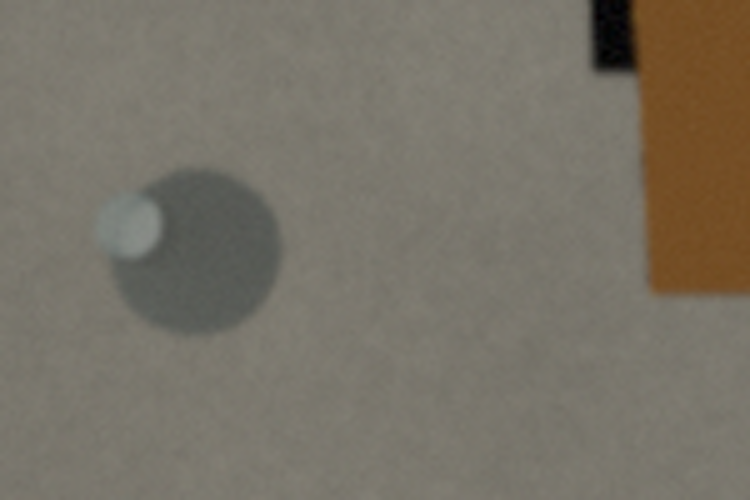

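View pics/g_s.png

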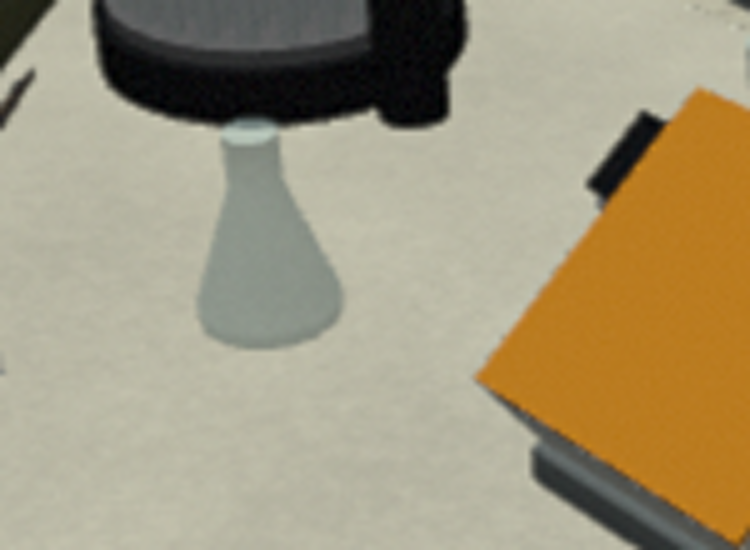

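Flask base at crop (197,250)/5, i.e. world (0.485, 0.36), with its top at 0.12 m. A left-lip insertion keeps the handle at y≈0.27 and the gripper body above 0.14 m, so it clears. Moving the tool over to the left, high up.

```bash
python3 - <<'E'
from h import *
az=lambda d:[np.cos(np.radians(d)),np.sin(np.radians(d)),0]
to([.47,-.12,.33],quat_from([0,0,-1],az(45)))
E
```

```text
row rot [ 0.537  0.173 -0.754] cm [ 18.13  -3.08 -18.06]
```

>>> {"op": "carry_out", "data": {"commands": [[[0.06,0.02,-0.08,0.5,-0.3,-3.5,0.5],[0.12,0.04,-0.16,1.5,-0.6,-7,0.5],[0.18,0.06,-0.25,3.5,-0.9,-10,0.5],[0.24,0.08,-0.34,6,-1.2,-12.5,0.5],[0.3,0.095,-0.42,8.5,-1.6,-14.5,0.5],[0.35,0.113,-0.5,11,-2,-16,0.5],[0.41,0.13,-0.58,13.5,-2.4,-17,0.5],[0.47,0.15,-0.66,16,-2.8,-18,0.5],[0.537,0.173,-0.754,18,-3,-18,0.5],[0.537,0.173,-0.754,18.1,-3.1,-18,0.5]]]}}

```text
clock: 6.87
tool_pos: [0.4725, -0.1126, 0.33]
eef_rot: [0.375, 0.927, -0.0, 0.001]
contact_force: [0.9, 0.7, -1.0]
opening: 0.198
```

```bash
python3 - <<'E'
from h import *
az=lambda d:[np.cos(np.radians(d)),np.sin(np.radians(d)),0]
st();to([.46,.25,.33],quat_from([0,0,-1],az(110)))
E
```

```text
t6.87 pos [ 0.4725 -0.1126  0.33  ] F [ 0.87  0.66 -0.97] M [ 0.006 -0.068  0.064] op 0.198 q [-0.1   0.41  0.35  1.88 -0.18  0.88  1.14]
[[-0.719, 0.695, 0.002], [0.695, 0.719, -0.001], [-0.002, 0.001, -1.0]]
row rot [-0.001  0.002 -1.117] cm [26.1  25.21 -0.04]
```

>>> {"op": "carry_out", "data": {"commands": [[[0,0,-0.115,2.6,2.5,0,0.5],[0,0,-0.23,5.4,5.2,0,0.5],[0,0,-0.345,8.2,7.9,0,0.5],[0,0,-0.46,11,10.6,0,0.5],[0,0,-0.575,13.8,13.3,0,0.5],[0,0,-0.69,16.6,16,0,0.5],[0,0,-0.8,19.4,18.7,0,0.5],[0,0,-0.91,22.2,21.4,0,0.5],[0,0,-1.02,25,24,0,0.5],[0,0,-1.117,26.1,25.2,0,0.5]]]}}

```text
clock: 7.7
tool_pos: [0.4608, 0.2492, 0.3283]
eef_rot: [-0.172, 0.985, 0.0, 0.001]
contact_force: [0.1, -0.2, -0.2]
opening: 0.196
```

```bash
cat >>h.py <<'E'
RL=quat_from(-n,-u);lipL=M+u*.045+np.array([0,.105,0])
E
python3 - <<'E'
from h import *
az=lambda d:[np.cos(np.radians(d)),np.sin(np.radians(d)),0]
st();print(lipL)
tip=lipL+np.array([0,.027,0])-.0045*n; tcp=tip+[0,.136,0];print(tcp)
to(tcp+.1*n,RL)
to(tcp+[-.06,0,.15],quat_from([.3,0,-1],az(160)))
E
```

```text
t7.70 pos [0.4608 0.2492 0.3283] F [ 0.12 -0.18 -0.19] M [ 0.115 -0.027  0.035] op 0.196 q [-0.59  0.45  0.01  1.76 -0.    0.92  1.34]
[[-0.941, -0.339, 0.002], [-0.339, 0.941, 0.0], [-0.002, -0.0, -1.0]]
[0.5719 0.139  0.1553]
[0.5744 0.302  0.1516]
row rot [ 0.53  -0.372 -1.185] cm [-7.07  3.06  9.48]
row rot [ 0.21  -0.213 -0.856] cm [-6.83  3.15  2.68]
```

>>> {"op": "carry_out", "data": {"commands": [[[0.055,-0.038,-0.115,-0.6,0.3,0.5,0.5],[0.11,-0.075,-0.23,-1.3,0.6,1,0.5],[0.16,-0.112,-0.35,-2,0.9,2,0.5],[0.21,-0.15,-0.46,-2.8,1.2,3,0.5],[0.26,-0.187,-0.58,-3.5,1.5,4,0.5],[0.315,-0.224,-0.7,-4.2,1.8,5,0.5],[0.37,-0.26,-0.82,-5,2.1,6,0.5],[0.42,-0.298,-0.93,-5.7,2.4,7,0.5],[0.47,-0.335,-1.05,-6.4,2.7,8,0.5],[0.53,-0.372,-1.185,-7,3,9.4,0.5]]]}}

```text
clock: 8.53
tool_pos: [0.52, 0.2925, 0.2393]
eef_rot: [-0.625, 0.73, -0.196, 0.196]
contact_force: [2.1, -0.2, -0.9]
opening: 0.199
```

```bash
python3 - <<'E'
from h import *
st()
tcp=lipL+np.array([0,.163,0])-.0045*n
to(tcp+.1*n,RL)
to(tcp+.02*n,RL)
E
```

```text
t8.53 pos [0.52   0.2925 0.2393] F [ 2.12 -0.2  -0.94] M [0.198 0.484 0.036] op 0.199 q [-1.12  0.64  0.5   2.12  1.11  0.13  1.13]
[[-0.141, -0.836, 0.531], [-0.989, 0.141, -0.04], [-0.041, -0.531, -0.846]]
row rot [ 0.048 -0.044 -0.141] cm [-0.88  0.69  0.29]
row rot [ 0.048 -0.044 -0.141] cm [-1.25  0.33  8.28]
```

>>> {"op": "carry_out", "data": {"commands": [[[0.03,-0.022,-0.08,-0.5,0.4,0.2,0.5],[0.048,-0.044,-0.141,-0.9,0.6,0.8,0.5],[0.048,-0.044,-0.141,-1,0.5,3,0.5],[0.048,-0.044,-0.141,-1.1,0.45,5,0.5],[0.048,-0.044,-0.141,-1.2,0.35,7,0.5],[0.048,-0.044,-0.141,-1.25,0.33,8.28,0.5],[0.048,-0.044,-0.141,-1.25,0.33,8.28,0.5],[0.048,-0.044,-0.141,-1.25,0.33,8.28,0.5]]]}}

```text
clock: 9.2
tool_pos: [0.5649, 0.2997, 0.1684]
eef_rot: [-0.672, 0.677, -0.214, 0.212]
contact_force: [0.8, -0.2, -0.6]
opening: 0.198
```

```bash
python3 - <<'E'
from h import *
s=st()
tcp=lipL+np.array([0,.163,0])-.0045*n
to(tcp,RL)
S=snap("side","h_s");T=snap("top","h_t");W=snap("wrist","h_w")
cr=lambda d,x,y,w,h,f,n:cv2.imwrite(f"pics/{n}.png",cv2.resize(cv2.cvtColor(d["pixels"][y:y+h,x:x+w],cv2.COLOR_RGB2BGR),None,fx=f,fy=f,interpolation=cv2.INTER_CUBIC))
cr(S,170,140,130,100,6,"h_sc");cr(T,130,165,130,80,6,"h_tc")
R0=R.from_quat(s["eef_rot"]);tip=s["tool_pos"]+R0.apply([.136,0,0]);print("tip",tip,proj(S,tip),proj(T,tip),proj(W,tip))
E
```

```text
t9.20 pos [0.5649 0.2997 0.1684] F [ 0.84 -0.23 -0.56] M [0.128 0.67  0.088] op 0.198 q [-0.85  0.76  0.14  2.1   2.05  0.36  0.36]
[[-0.008, -0.819, 0.574], [-1.0, 0.005, -0.006], [0.002, -0.574, -0.819]]
row rot [-0.001 -0.006 -0.005] cm [-0.24  0.19  1.92]
tip [0.5639 0.1637 0.1686] [[246.9821 184.6518]] [[220.8044 204.852 ]] [[ 284.0459 -100.0103]]
```

View pics/h_s.png

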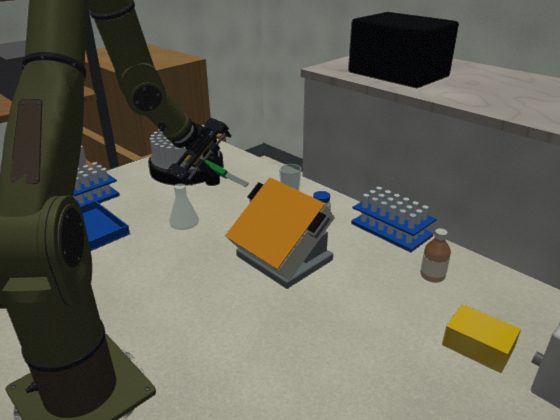

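View pics/h_sc.png

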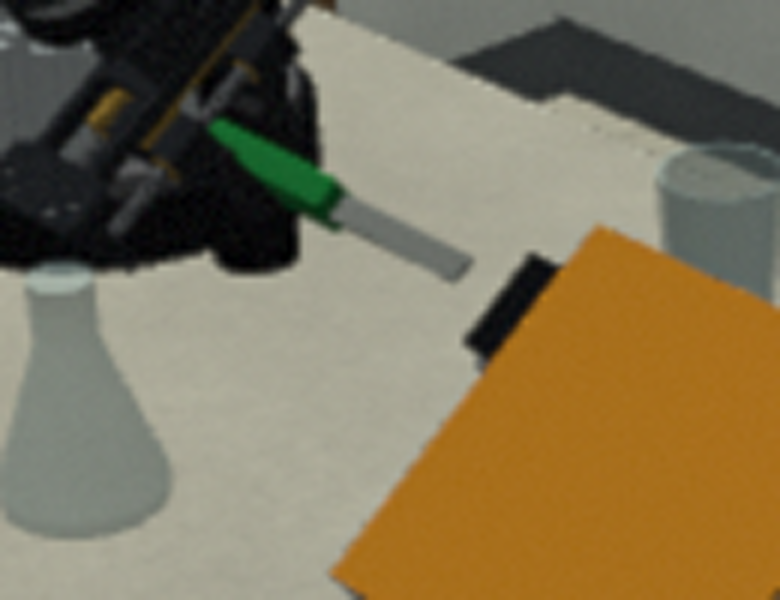

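View pics/h_tc.png

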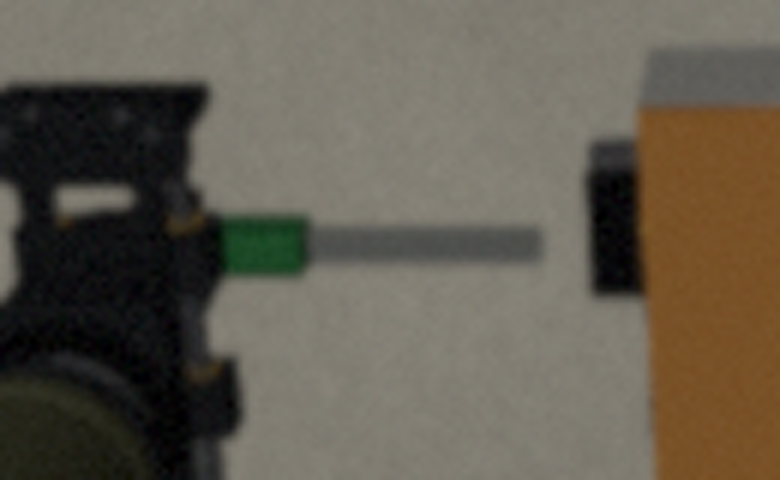

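View pics/h_w.png

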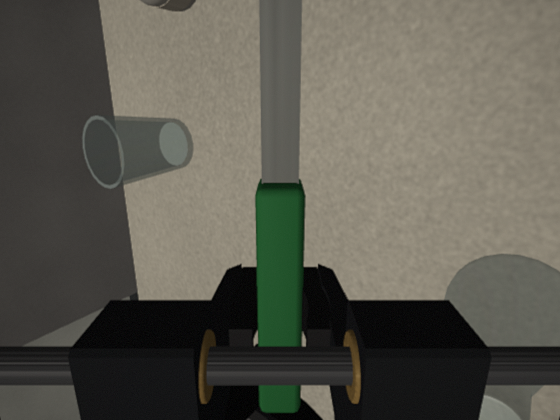

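```bash
python3 - <<'E'
from h import *
S=snap("side");T=snap("top")
ps=np.array([458,268])/6+[170-.4,140-.4];pt=np.array([541,245])/6+[130-.4,165-.4]
print("tip tri",tri(T,pt,S,ps),"FK [0.5639 0.1637 0.1686]")
# lip left corners top face: outer-high, outer-low, inner
for su in(.02,.07):
  for zz in (.006,0):
    X=M+u*su+np.array([0,.115,0])+zz*n;print(su,zz,((proj(S,X)+.4-[170,140])*6).round(0),((proj(T,X)+.4-[130,165])*6).round(0))
print("outer-low S(466,341) T(592,293): ",tri(T,np.array([592,293])/6+[129.6,164.6],S,np.array([466,342])/6+[169.6,139.6]))
print("outer-high S(532,254) T(587,171): ",tri(T,np.array([587,171])/6+[129.6,164.6],S,np.array([532,254])/6+[169.6,139.6]))
for su in(.02,.07): print(M+u*su+np.array([0,.115,0])+.006*n)
E
```

```text
tip tri (array([0.5624, 0.1659, 0.1695]), [np.float64(7.290855886211994e-05), np.float64(7.290855886226537e-05)]) FK [0.5639 0.1637 0.1686]
0.02 0.006 [[461. 341.]] [[594. 295.]]
0.02 0 [[467. 348.]] [[595. 289.]]
0.07 0.006 [[530. 250.]] [[586. 171.]]
0.07 0 [[536. 258.]] [[588. 165.]]
outer-low S(466,341) T(592,293):  (array([0.5498, 0.1492, 0.1445]), [np.float64(0.0009863243445725938), np.float64(0.0009863243445727187)])
outer-high S(532,254) T(587,171):  (array([0.5896, 0.1487, 0.1727]), [np.float64(0.0001423951370933511), np.float64(0.00014239513709319814)])
[0.5479 0.149  0.1459]
[0.5889 0.149  0.1746]
```

Side crop: tip at (458,268), matching the FK prediction within 1 px; the lip's outer corners are at (466,341) and (532,254). The camera estimates of lip height versus the blade disagree by about 2–3 mm with a 9 mm gap, so I'll touch the lip's top lightly with the blade to measure the height by force.

>>> {"op": "carry_out", "data": {"commands": [[[0,0,0,1.2,0.1,0,0.5],[0,0,0,2.2,0.1,0.3,0.5],[0,0,0,2.2,0.1,0.6,0.5],[0,0,0,2.2,0.1,0.6,0.5],[0,0,0,2.2,0.1,0.6,0.5]]]}}

```text
clock: 9.87
tool_pos: [0.5684, 0.2796, 0.1643]
eef_rot: [-0.672, 0.676, -0.214, 0.214]
contact_force: [0.1, 0.6, -1.3]
opening: 0.194
```

```bash
cat >>h.py <<'E'
def tipinfo():
    s=r.get_state();R0=R.from_quat(s["eef_rot"]);tip=s["tool_pos"]+R0.apply([.136,0,0]);d=(tip-lipL)*1000
    print("t%.2f"%s["clock"],"tip rel lipL mm u %.2f y %.2f n %.2f"%(d@u,d[1],d@n),"Ftool",R0.inv().apply(s["contact_force"]).round(2),"Mtool",R0.inv().apply(s["moment"]).round(3),"op",round(s["opening"],3),"q",s["q"].round(2))
E
python3 - <<'E'
from h import *
tipinfo()
E
```

```text
t9.87 tip rel lipL mm u 1.76 y 4.59 n 9.67 Ftool [-0.6   0.66  1.14] Mtool [-0.721 -0.131  0.079] op 0.194 q [-0.78  0.76  0.08  2.13  2.14  0.4   0.32]
```

>>> {"op": "carry_out", "data": {"commands": [[[0,0,0,0,0,0.1,0.5],[0,0,0,0,0,0.2,0.5],[0,0,0,0,0,0.2,0.5]]]}}

```text
clock: 10.12
tool_pos: [0.5696, 0.2793, 0.1623]
eef_rot: [-0.672, 0.676, -0.215, 0.213]
contact_force: [-0.3, -0.1, -0.7]
opening: 0.198
```

```bash
python3 -c "
from h import *
tipinfo()"
```

```text
t10.12 tip rel lipL mm u 1.65 y 4.28 n 7.43 Ftool [0.09 0.64 0.42] Mtool [-0.716 -0.103  0.035] op 0.198 q [-0.77  0.76  0.08  2.13  2.14  0.41  0.31]
```

>>> {"op": "carry_out", "data": {"commands": [[[0,0,0,0,0,0.1,0.5],[0,0,0,0,0,0.15,0.5],[0,0,0,0,0,0.15,0.5]]]}}

```text
clock: 10.37
tool_pos: [0.5704, 0.2791, 0.1612]
eef_rot: [-0.672, 0.676, -0.214, 0.213]
contact_force: [-1.8, 2.4, 1.7]
opening: 0.199
```

```bash
python3 -c "
from h import *
tipinfo()"
```

```text
t10.37 tip rel lipL mm u 1.64 y 4.12 n 6.02 Ftool [-2.41  0.48 -2.39] Mtool [-0.726 -0.023  0.082] op 0.199 q [-0.77  0.77  0.08  2.13  2.14  0.41  0.31]
```

>>> {"op": "carry_out", "data": {"commands": [[[0,0,0,0,0,0.08,0.5],[0,0,0,0,0,0.08,0.5]]]}}

```text
clock: 10.53
tool_pos: [0.5709, 0.2791, 0.1606]
eef_rot: [-0.672, 0.676, -0.214, 0.213]
contact_force: [-2.9, 2.1, 3.4]
opening: 0.198
```

```bash
python3 -c "
from h import *
tipinfo()"
```

```text
t10.53 tip rel lipL mm u 1.64 y 4.10 n 5.25 Ftool [-2.07  0.41 -4.42] Mtool [-0.729 -0.025  0.115] op 0.198 q [-0.77  0.77  0.08  2.13  2.14  0.41  0.31]
```

Contact with the lip's top confirmed at n≈7.0 mm (model 7.25), so the mixer pose is good in arm coordinates. Backing off to drop beside the gap.

>>> {"op": "carry_out", "data": {"commands": [[[0,0,0,0,0,-0.5,0.5],[0,0,0,-1.2,0,-0.5,0.5],[0,0,0,-2.2,0,-0.5,0.5],[0,0,0,-2.2,0,-0.5,0.5],[0,0,0,-2.2,0,-0.5,0.5]]]}}

```text
clock: 10.95
tool_pos: [0.5681, 0.3006, 0.1646]
eef_rot: [-0.672, 0.676, -0.215, 0.213]
contact_force: [-0.6, -0.2, -0.8]
opening: 0.196
```

```bash
python3 - <<'E'
from h import *
tipinfo();s=r.get_state();R0=R.from_quat(s["eef_rot"]);tip=s["tool_pos"]+R0.apply([.136,0,0])
S=snap("side");T=snap("top")
print(((proj(S,tip)-[170,140])*6).round(0),((proj(T,tip)-[130,165])*6).round(0))
cr=lambda d,x,y,w,h,f,n:cv2.imwrite(f"pics/{n}.png",cv2.resize(cv2.cvtColor(d["pixels"][y:y+h,x:x+w],cv2.COLOR_RGB2BGR),None,fx=f,fy=f,interpolation=cv2.INTER_CUBIC))
cr(S,170,140,130,100,6,"i_sc");cr(T,130,165,130,80,6,"i_tc")
to(lipL+np.array([0,.026+.136,0])-.0048*n,RL)
E
```

```text
t10.95 tip rel lipL mm u 1.71 y 25.57 n 10.31 Ftool [0.18 1.01 0.32] Mtool [-0.674 -0.066  0.09 ] op 0.196 q [-0.84  0.77  0.13  2.1   2.07  0.37  0.35]
[[467. 273.]] [[544. 232.]]
row rot [-0.004 -0.005 -0.005] cm [-0.18  0.24  1.44]
```

View pics/i_sc.png

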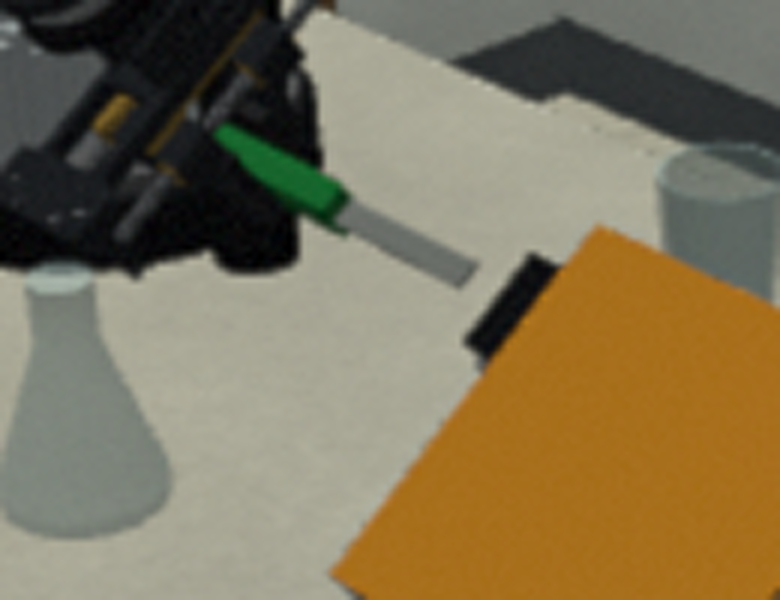

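Tip at crop (466,274), as predicted — the tool did not slip. Descending beside the gap.

>>> {"op": "carry_out", "data": {"commands": [[[-0.004,-0.005,-0.005,-0.2,0.2,0.7,0.5],[-0.004,-0.005,-0.005,-0.2,0.2,1.45,0.5],[-0.004,-0.005,-0.005,-0.2,0.2,1.5,0.5],[-0.004,-0.005,-0.005,-0.2,0.2,1.5,0.5],[-0.004,-0.005,-0.005,-0.2,0.2,1.5,0.5]]]}}

```text
clock: 11.47
tool_pos: [0.5754, 0.302, 0.1508]
eef_rot: [0.675, -0.674, 0.212, -0.213]
contact_force: [-1.2, -0.5, -1.9]
opening: 0.201
```

```bash
python3 - <<'E'
from h import *
tipinfo();to(lipL+np.array([0,-.006+.136,0])-.0048*n,RL)
E
```

```text
t11.47 tip rel lipL mm u 0.30 y 27.01 n -5.79 Ftool [0.53 2.09 0.83] Mtool [-0.721 -0.107  0.07 ] op 0.201 q [-0.81  0.8   0.11  2.08  2.1   0.38  0.34]
row rot [0.001 0.001 0.   ] cm [ 3.3   0.03 -0.09]
```

>>> {"op": "carry_out", "data": {"commands": [[[0,0,0,0.4,0,-0.1,0.5],[0,0,0,0.8,0,-0.1,0.5],[0,0,0,1.2,0,-0.1,0.5],[0,0,0,1.6,0,-0.1,0.5],[0,0,0,2.0,0,-0.1,0.5],[0,0,0,2.0,0,-0.1,0.5]]]}}

```text
clock: 11.97
tool_pos: [0.5748, 0.2808, 0.152]
eef_rot: [-0.674, 0.675, -0.213, 0.212]
contact_force: [-0.1, 0.2, -1.2]
opening: 0.2
```

```bash
python3 - <<'E'
from h import *
tipinfo();to(lipL+np.array([0,-.006+.136,0])-.0048*n,RL)
E
```

```text
t11.97 tip rel lipL mm u 0.50 y 5.78 n -4.32 Ftool [-0.21  0.83  0.93] Mtool [-0.724 -0.105  0.057] op 0.2 q [-0.76  0.78  0.07  2.12  2.16  0.41  0.31]
row rot [ 0. -0. -0.] cm [1.18 0.06 0.04]
```

Tip is past the lip's outer edge with no contact. Continue in.

>>> {"op": "carry_out", "data": {"commands": [[[0,0,0,0.4,0,0.02,0.5],[0,0,0,0.8,0,0.03,0.5],[0,0,0,1.1,0,0.03,0.5],[0,0,0,1.1,0,0.03,0.5]]]}}

```text
clock: 12.3
tool_pos: [0.575, 0.2703, 0.1517]
eef_rot: [-0.674, 0.674, -0.212, 0.213]
contact_force: [0.6, -1.0, -0.3]
opening: 0.199
```

```bash
python3 - <<'E'
from h import *
tipinfo()
T=snap("top")
cr=lambda d,x,y,w,h,f,n:cv2.imwrite(f"pics/{n}.png",cv2.resize(cv2.cvtColor(d["pixels"][y:y+h,x:x+w],cv2.COLOR_RGB2BGR),None,fx=f,fy=f,interpolation=cv2.INTER_CUBIC))
cr(T,130,165,130,80,6,"j_tc")
# arc moves about hinge, tool-axes shift in current frame, with tilt t kept/rotated
H=M-u*.095
s=r.get_state();R0=R.from_quat(s["eef_rot"])
for deg in(10,20,30,40,50,58,65):
    for k in(0,.5):
        rot=R.from_rotvec([0,-np.radians(deg),0]);p=rot.apply(s["tool_pos"]-H)+H
        # reduced rotation: about blade
        Rt=R.from_rotvec([0,-np.radians(deg)*k,0])*R0
        print(deg,k,R0.inv().apply(p-s["tool_pos"]).round(4)*100,(R0.inv()*Rt).as_rotvec().round(3),p.round(3))
E
```

```text
t12.30 tip rel lipL mm u 0.44 y -4.74 n -4.75 Ftool [ 1.02 -0.32  0.56] Mtool [-0.636 -0.085  0.059] op 0.199 q [-0.73  0.78  0.05  2.13  2.19  0.43  0.29]
10 0 [-0.    0.13 -2.45] [0. 0. 0.] [0.56  0.271 0.171]
10 0.5 [-0.    0.13 -2.45] [ 0.087  0.    -0.   ] [0.56  0.271 0.171]
20 0 [-0.    0.69 -4.83] [0. 0. 0.] [0.542 0.271 0.187]
20 0.5 [-0.    0.69 -4.83] [ 0.175  0.    -0.   ] [0.542 0.271 0.187]
30 0 [-0.01  1.65 -7.08] [0. 0. 0.] [0.521 0.271 0.2  ]
30 0.5 [-0.01  1.65 -7.08] [ 0.262  0.    -0.   ] [0.521 0.271 0.2  ]
40 0 [-0.01  2.98 -9.14] [0. 0. 0.] [0.498 0.271 0.209]
40 0.5 [-0.01  2.98 -9.14] [ 0.349  0.    -0.   ] [0.498 0.271 0.209]
50 0 [ -0.01   4.66 -10.92] [0. 0. 0.] [0.474 0.271 0.214]
50 0.5 [ -0.01   4.66 -10.92] [ 0.436  0.    -0.   ] [0.474 0.271 0.214]
58 0 [ -0.01   6.2  -12.13] [0. 0. 0.] [0.455 0.271 0.215]
58 0.5 [ -0.01   6.2  -12.13] [ 0.506  0.    -0.   ] [0.455 0.271 0.215]
65 0 [ -0.01   7.68 -13.  ] [0. 0. 0.] [0.437 0.271 0.214]
65 0.5 [ -0.01   7.68 -13.  ] [ 0.567  0.    -0.   ] [0.437 0.271 0.214]
```

View pics/j_tc.png

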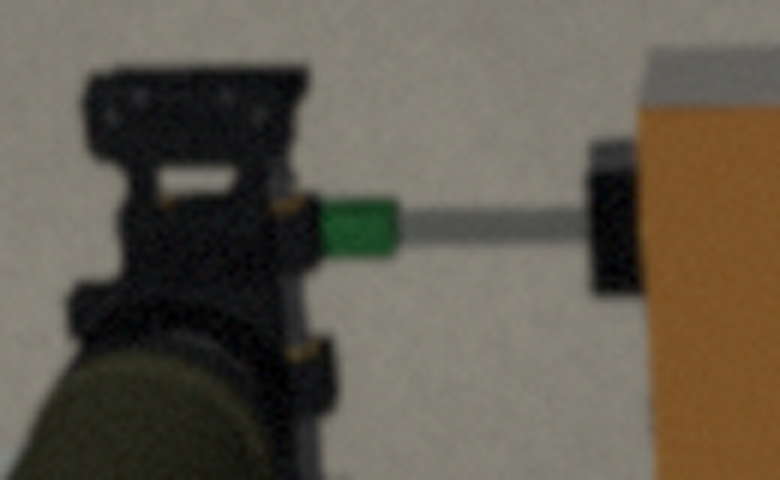

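Top crop: blade from (400,225) disappears under the lip at x=590. Lifting along the hinge arc.

>>> {"op": "carry_out", "data": {"commands": [[[0.035,0,0,0,0.03,-1.0,0.5],[0.087,0,0,0,0.13,-2.4,0.5],[0.13,0,0,0,0.4,-3.6,0.5],[0.175,0,0,0,0.7,-4.8,0.5],[0.218,0,0,0,1.15,-5.95,0.5],[0.262,0,0,0,1.65,-7.1,0.5],[0.305,0,0,0,2.3,-8.1,0.5],[0.349,0,0,0,3.0,-9.1,0.5],[0.349,0,0,0,3.0,-9.1,0.5]]]}}

```text
clock: 13.1
tool_pos: [0.4955, 0.2729, 0.2077]
eef_rot: [0.63, -0.626, 0.325, -0.326]
contact_force: [-0.6, 0.4, -1.0]
opening: 0.201
```

```bash
python3 - <<'E'
from h import *
tipinfo();st();snap("side","k_s");snap("top","k_t")
E
```

```text
t13.10 tip rel lipL mm u -31.74 y -2.08 n 86.35 Ftool [-0.42  1.11  0.09] Mtool [-1.031 -0.039  0.053] op 0.201 q [-0.93  0.82 -0.09  2.48  2.21  1.1  -0.1 ]
t13.10 pos [0.4955 0.2729 0.2077] F [-0.57  0.42 -0.96] M [0.059 1.032 0.001] op 0.201 q [-0.93  0.82 -0.09  2.48  2.21  1.1  -0.1 ]
[[0.006, -0.576, 0.817], [-1.0, -0.005, 0.005], [0.001, -0.817, -0.576]]
```

View pics/k_s.png

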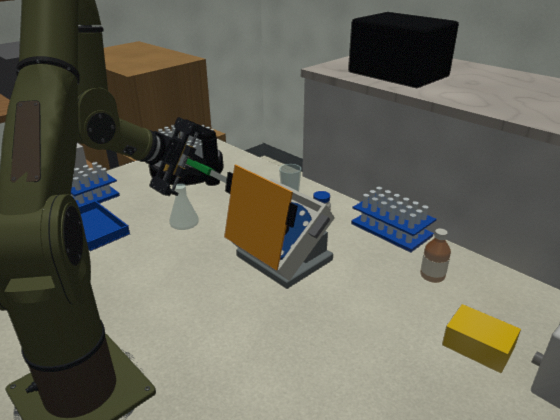

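View pics/k_t.png

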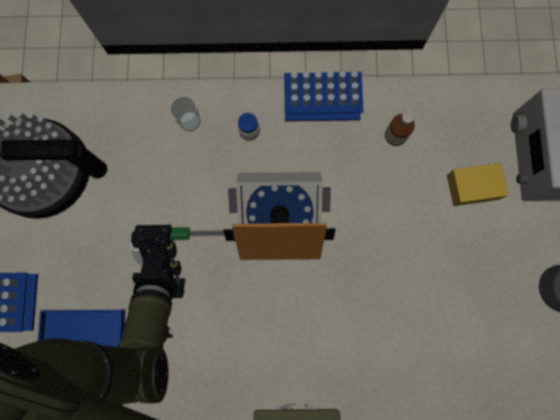

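Side view: cover raised about 40° (now 225–293 × 167–266), resting on the blade. Top: blade still under the lip at (228,233). Joint 4 is near its range, so I'll reduce the tilt while pushing on past upright.

>>> {"op": "carry_out", "data": {"commands": [[[-0.05,0,0,0.1,0.3,-0.5,0.5],[-0.1,0,0,0.2,0.65,-1.1,0.5],[-0.15,0,0,0.2,1.0,-1.7,0.5],[-0.2,0,0,0.2,1.4,-2.3,0.5],[-0.24,0,0,0.2,1.8,-2.9,0.5],[-0.28,0,0,0.2,2.2,-3.5,0.5],[-0.32,0,0,0.2,2.6,-4.1,0.5],[-0.349,0,0,0.2,2.9,-4.6,0.5],[-0.349,0,0,0.2,2.9,-4.6,0.5]]]}}

```text
clock: 13.95
tool_pos: [0.4453, 0.2693, 0.2133]
eef_rot: [-0.674, 0.675, -0.212, 0.214]
contact_force: [0.2, -0.1, -0.2]
opening: 0.199
```

```bash
python3 - <<'E'
from h import *
tipinfo();st();snap("side","l_s");snap("top","l_t")
E
```

```text
t13.95 tip rel lipL mm u -70.78 y -5.66 n 119.73 Ftool [ 0.13 -0.08  0.27] Mtool [-0.657 -0.016  0.067] op 0.199 q [-0.91  0.59 -0.02  2.38  2.    0.53  0.27]
t13.95 pos [0.4453 0.2693 0.2133] F [ 0.22 -0.13 -0.18] M [ 0.052  0.657 -0.043] op 0.199 q [-0.91  0.59 -0.02  2.38  2.    0.53  0.27]
[[-0.001, -0.818, 0.575], [-1.0, 0.003, 0.003], [-0.004, -0.575, -0.818]]
```

View pics/l_s.png

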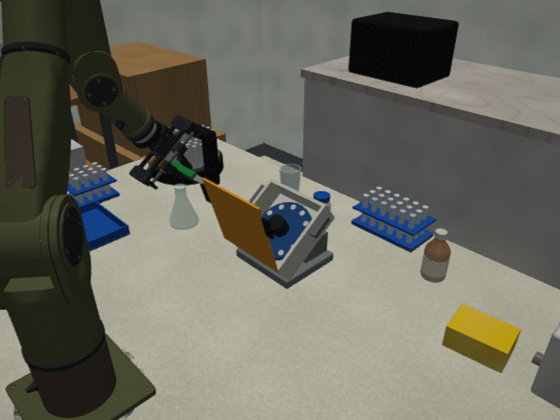

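View pics/l_t.png

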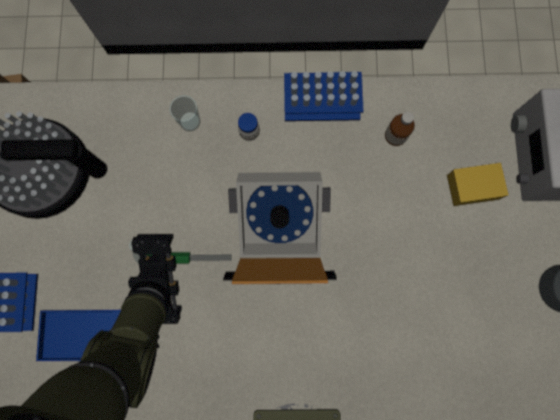

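Side view: cover past upright, falling towards the robot (edge from (205,180) to (275,268)); the well and blue rotor are exposed, blade clear. Next: retreat up, check the tray and cover, then lay the tool down on the left front.

```bash
python3 - <<'E'
from h import *
T=snap("top")
for p in((40,310),(125,310),(125,360),(38,360)):print("tray",onz(T,p,.02).round(3))
az=lambda d:[np.cos(np.radians(d)),np.sin(np.radians(d)),0]
to([.42,.27,.25],quat_from([0,0,-1],az(90)))
E
```

```text
tray [0.337 0.622 0.02 ]
tray [0.336 0.414 0.02 ]
tray [0.218 0.408 0.02 ]
tray [0.22  0.617 0.02 ]
row rot [-0.478  0.48   1.517] cm [-0.09 -0.16 -4.52]
```

>>> {"op": "carry_out", "data": {"commands": [[[0,0,0,0,-0.1,-2,0.5],[-0.03,0.03,0.1,0,-0.1,-4,0.5],[-0.06,0.06,0.2,0,-0.1,-4.5,0.5],[-0.095,0.095,0.3,0,-0.1,-4.5,0.5],[-0.126,0.126,0.4,0,-0.1,-4.5,0.5],[-0.158,0.158,0.5,0,-0.1,-4.5,0.5],[-0.19,0.19,0.6,0,-0.1,-4.5,0.5],[-0.22,0.22,0.7,0,-0.1,-4.5,0.5],[-0.252,0.252,0.8,0,-0.1,-4.5,0.5],[-0.284,0.284,0.9,0,-0.1,-4.5,0.5]]]}}

```text
clock: 14.93
tool_pos: [0.4186, 0.2691, 0.2488]
eef_rot: [-0.304, 0.943, -0.096, 0.095]
contact_force: [0.2, -0.3, -1.2]
opening: 0.199
```

```bash
python3 - <<'E'
from h import *
st();az=lambda d:[np.cos(np.radians(d)),np.sin(np.radians(d)),0]
to([.405,.262,.18],quat_from([0,0,-1],az(90)));snap("side","m_s")
E
```

```text
t14.93 pos [0.4186 0.2691 0.2488] F [ 0.18 -0.31 -1.2 ] M [ 0.236  0.241 -0.008] op 0.199 q [-0.81  0.5  -0.03  2.06  0.52  0.58  0.92]
[[-0.797, -0.555, 0.237], [-0.592, 0.797, -0.123], [-0.121, -0.238, -0.964]]
row rot [-0.195  0.193  0.62 ] cm [2.34 1.82 6.39]
```

View pics/m_s.png

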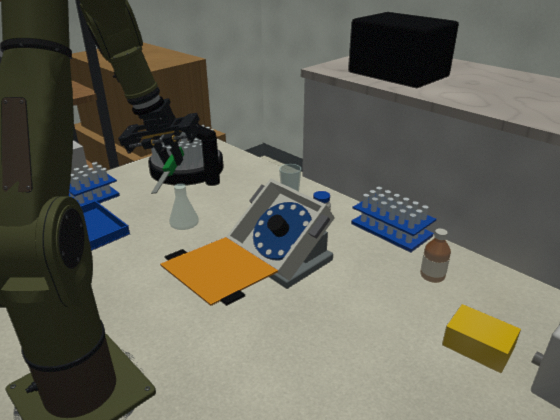

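Cover lies level and open (160–275 × 238–300). Levelling the tool, then laying it down.

>>> {"op": "carry_out", "data": {"commands": [[[-0.035,0.035,0.11,0.5,0.4,1.5,0.5],[-0.07,0.07,0.22,1,0.8,3,0.5],[-0.105,0.104,0.33,1.5,1.2,4.2,0.5],[-0.14,0.138,0.44,2,1.5,5.2,0.5],[-0.175,0.173,0.55,2.3,1.8,6,0.5],[-0.195,0.193,0.62,2.34,1.82,6.4,0.5],[-0.195,0.193,0.62,2.34,1.82,6.4,0.5],[-0.195,0.193,0.62,2.34,1.82,6.4,0.5]]]}}

```text
clock: 15.65
tool_pos: [0.4054, 0.261, 0.1797]
eef_rot: [-0.004, 1.0, -0.001, 0.001]
contact_force: [-0.2, 0.4, -1.7]
opening: 0.2
```

```bash
python3 - <<'E'
from h import *
st();az=lambda d:[np.cos(np.radians(d)),np.sin(np.radians(d)),0]
to([.405,.262,.0125],quat_from([0,0,-1],az(90)))
E
```

```text
t15.65 pos [0.4054 0.261  0.1797] F [-0.16  0.38 -1.68] M [ 0.087 -0.006  0.006] op 0.2 q [-0.6   0.62 -0.11  2.06  0.15  0.47  0.75]
[[-1.0, -0.008, 0.003], [-0.008, 1.0, -0.003], [-0.003, -0.003, -1.0]]
row rot [-0.003  0.003  0.008] cm [ 0.08  0.14 16.72]
```

>>> {"op": "carry_out", "data": {"commands": [[[0,0.003,0,0,0,3.5,0.5],[0,0.003,0,0,0,7,0.5],[0,0.003,0,0,0,10.5,0.5],[0,0.003,0,0,0,13.5,0.5],[0,0.003,0,0,0,15.5,0.5],[0,0.003,0,0,0,16.3,0.5],[0,0.003,0,0,0,16.7,0.5],[0,0.003,0,0,0,16.7,0.5]]]}}

```text
clock: 16.32
tool_pos: [0.4057, 0.2624, 0.0133]
eef_rot: [-0.004, 1.0, -0.0, 0.0]
contact_force: [-0.2, -0.2, -0.6]
opening: 0.2
```

```bash
python3 - <<'E'
from h import *
st()
E
```

```text
t16.32 pos [0.4057 0.2624 0.0133] F [-0.22 -0.18 -0.57] M [ 0.092 -0.03  -0.004] op 0.2 q [-0.66  0.95 -0.02  2.13  0.2   0.07  0.71]
[[-1.0, -0.008, 0.0], [-0.008, 1.0, -0.0], [-0.0, -0.0, -1.0]]
```

>>> {"op": "carry_out", "data": {"commands": [[[0,0,0,0,0,0.1,0.5],[0,0,0,0,0,0.1,0.5],[0,0,0,0,0,0.1,4.5],[0,0,0,0,0,0.1,4.5],[0,0,0,0,0,0.1,4.5],[0,0,0,0,0,0.1,4.5],[0,0,0,0,0,-2,4.5],[0,0,0,0,0,-6,4.5],[0,0,0,0,0,-10,4.5],[0,0,0,0,0,-14,4.5]]]}}

```text
clock: 17.15
tool_pos: [0.4053, 0.2614, 0.1547]
eef_rot: [-0.003, 1.0, -0.001, -0.0]
contact_force: [0.8, 1.1, -0.1]
opening: 0.513
```

```bash
python3 - <<'E'
from h import *
st();snap("wrist","n_w");snap("side","n_s");snap("top","n_t")
E
```

```text
t17.15 pos [0.4053 0.2614 0.1547] F [ 0.84  1.05 -0.14] M [ 0.056 -0.088 -0.046] op 0.513 q [-0.6   0.66 -0.11  2.08  0.17  0.41  0.73]
[[-1.0, -0.006, -0.001], [-0.006, 1.0, -0.001], [0.001, -0.001, -1.0]]
```

View pics/n_w.png

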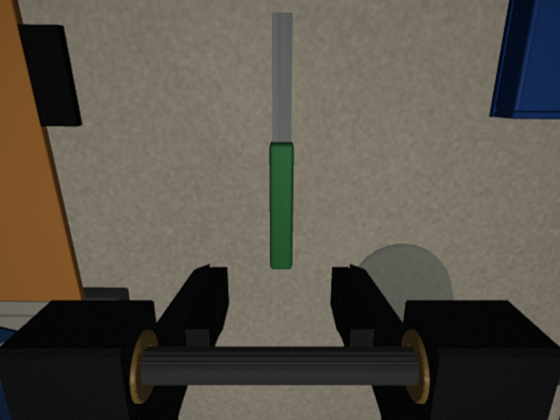

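View pics/n_t.png

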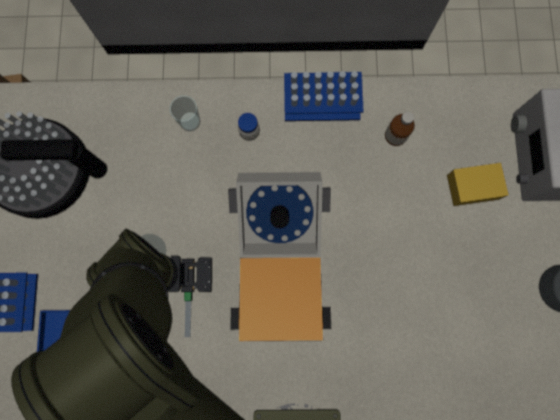

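View pics/n_s.png

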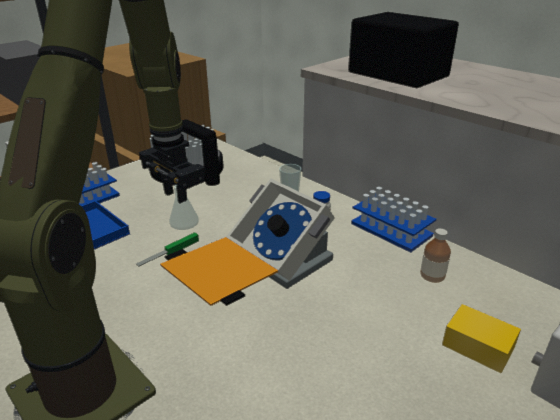

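Tool lies at top px (188,315), side (168,250), clear of the cover, mixer, tray and flask; fingers are off it. Now the hub: check its position, then move above it along the axis.

```bash
cat >>h.py <<'E'
RH=RL*R.from_rotvec([0,0,.4])
E
python3 - <<'E'
from h import *
S=snap("side");T=snap("top")
C=M-.006*n
print("hub top",C,proj(S,C),proj(T,C))
for d,nm in((S,"S"),(T,"T")):
    c=proj(d,C)[0];g=d["pixels"].max(2).astype(int);m=((g<40)).astype(np.uint8)
    k,l,s,ce=cv2.connectedComponentsWithStats(m)
    for i in range(1,k):
        if np.linalg.norm(ce[i]-c)<25 and s[i,4]>40: print(nm,s[i],ce[i])
    x,y=c.astype(int)-[40,30];cv2.imwrite(f"pics/o_{nm}.png",cv2.resize(cv2.cvtColor(d["pixels"][y:y+60,x:x+80],cv2.COLOR_RGB2BGR),None,fx=8,fy=8,interpolation=cv2.INTER_CUBIC));print(x,y)
to(M+.09*n,RH)
E
```

```text
hub top [0.5384 0.034  0.1246] [[274.686  221.8209]] [[279.7304 219.0351]]
S [268 215  21  22 326] [277.8405 225.4325]
234 191
T [270 205  19  23 363] [279.1736 216.314 ]
239 189
row rot [ 0.358 -0.538 -1.127] cm [ -7.64 -22.8   -4.99]
```

View pics/o_T.png

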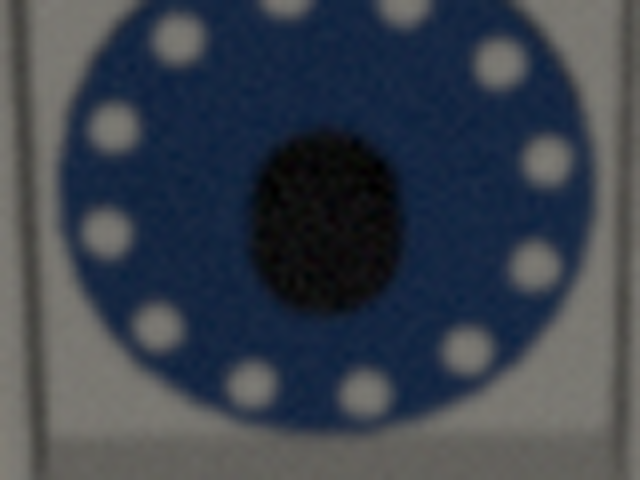

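View pics/o_S.png

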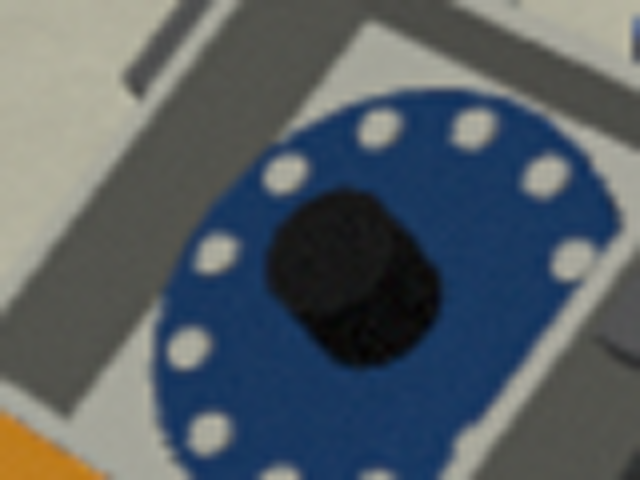

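Hub top face at side crop (332,252) → (275.5,222.5), within 1 px of prediction (274.7,221.8); top column 279.2 vs 279.7. Good.

>>> {"op": "carry_out", "data": {"commands": [[[0.035,-0.052,-0.11,-0.3,-0.8,-4,7],[0.07,-0.105,-0.22,-0.8,-3,-7,7],[0.105,-0.158,-0.33,-1.6,-5.5,-8.5,7],[0.14,-0.21,-0.44,-2.4,-8,-9,7],[0.175,-0.264,-0.55,-3.2,-10.5,-9,7],[0.21,-0.316,-0.66,-4,-13,-8.5,7],[0.245,-0.37,-0.77,-4.9,-15.5,-8,7],[0.28,-0.42,-0.88,-5.8,-18,-7,7],[0.32,-0.48,-1.0,-6.8,-20.5,-6,7],[0.358,-0.538,-1.127,-7.6,-22.8,-5,7]]]}}

```text
clock: 18.23
tool_pos: [0.4549, 0.0836, 0.2234]
eef_rot: [-0.357, 0.912, -0.135, 0.151]
contact_force: [-0.4, -0.9, 1.0]
opening: 0.795
```

```bash
python3 - <<'E'
from h import *
st();to(M+.09*n,RH);to(M-.028*n,RH)
E
```

```text
t18.23 pos [0.4549 0.0836 0.2234] F [-0.36 -0.93  0.98] M [0.155 0.341 0.01 ] op 0.795 q [-0.56  0.49  0.11  2.38  1.59  0.25  0.29]
[[-0.699, -0.611, 0.372], [-0.692, 0.708, -0.139], [-0.179, -0.355, -0.918]]
row rot [ 0.108 -0.243 -0.378] cm [ 1.8  -4.53  3.6 ]
row rot [ 0.108 -0.243 -0.378] cm [-1.2  -5.23 14.99]
```

>>> {"op": "carry_out", "data": {"commands": [[[0.03,-0.06,-0.1,0.5,-1.2,0.9,7],[0.06,-0.12,-0.2,1,-2.4,1.8,7],[0.085,-0.19,-0.3,1.5,-3.6,2.7,7],[0.108,-0.243,-0.378,1.8,-4.5,3.6,7],[0.108,-0.243,-0.378,1.8,-4.5,3.6,7],[0.108,-0.243,-0.378,1.8,-4.5,3.6,7]]]}}

```text
clock: 18.73
tool_pos: [0.4851, 0.0375, 0.2002]
eef_rot: [-0.517, 0.805, -0.162, 0.241]
contact_force: [0.4, -0.8, -1.5]
opening: 0.793
```

```bash
python3 - <<'E'
from h import *
st();to(M-.028*n,RH);snap("wrist","p_w")
E
```

```text
t18.73 pos [0.4851 0.0375 0.2002] F [ 0.4  -0.82 -1.49] M [ 0.045  0.643 -0.117] op 0.793 q [ 0.01  0.63 -0.48  2.56  2.42  0.73 -0.01]
[[-0.349, -0.755, 0.556], [-0.911, 0.412, -0.012], [-0.22, -0.51, -0.831]]
row rot [ 0.015 -0.02  -0.025] cm [ 0.07 -0.34 11.45]
```

View pics/p_w.png

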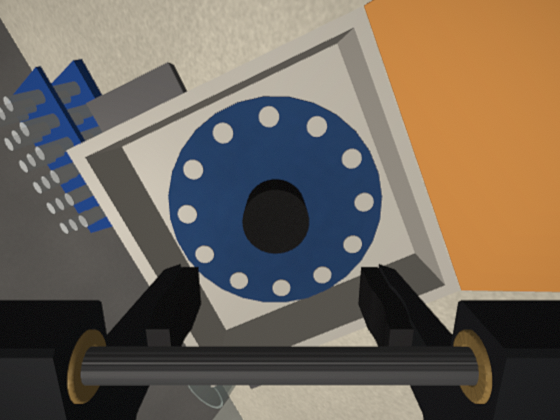

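Wrist view: hub circle centred at (276,220), between the fingers (midpoint column 280). Descending along the axis.

>>> {"op": "carry_out", "data": {"commands": [[[0.015,-0.02,-0.025,0.1,-0.3,1.5,7],[0.015,-0.02,-0.025,0.1,-0.3,3,7],[0.015,-0.02,-0.025,0.1,-0.3,4.5,7],[0.015,-0.02,-0.025,0.1,-0.3,5.5,7],[0.015,-0.02,-0.025,0.1,-0.3,5.5,7],[0.015,-0.02,-0.025,0.1,-0.3,5.5,7]]]}}

```text
clock: 19.28
tool_pos: [0.5181, 0.0342, 0.1566]
eef_rot: [-0.522, 0.798, -0.167, 0.249]
contact_force: [0.4, -1.1, 0.1]
opening: 0.794
```

```bash
python3 - <<'E'
from h import *
s=st();to(M-.028*n,RH);d=s["tool_pos"]-M;print("off axis mm u,y,n",d@u*1e3,d[1]*1e3,d@n*1e3)
E
```

```text
t19.28 pos [0.5181 0.0342 0.1566] F [ 0.35 -1.07  0.13] M [0.059 0.591 0.018] op 0.794 q [ 0.06  0.78 -0.51  2.52  2.49  0.85  0.01]
[[-0.331, -0.75, 0.572], [-0.917, 0.399, -0.007], [-0.223, -0.527, -0.82]]
row rot [-0.001 -0.007 -0.01 ] cm [0.04 0.15 5.99]
off axis mm u,y,n 1.6542427531909987 0.22289866791159324 31.901190820877343
```

>>> {"op": "carry_out", "data": {"commands": [[[0,-0.007,-0.01,0,0.15,1.5,7],[0,-0.007,-0.01,0,0.15,3,7],[0,-0.007,-0.01,0,0.15,4.5,7],[0,-0.007,-0.01,0,0.15,5.5,7],[0,-0.007,-0.01,0,0.15,6,7],[0,-0.007,-0.01,0,0.15,6,7],[0,-0.007,-0.01,0,0.15,6,7]]]}}

```text
clock: 19.87
tool_pos: [0.5517, 0.0344, 0.1081]
eef_rot: [-0.527, 0.794, -0.167, 0.252]
contact_force: [-0.0, 0.2, -0.5]
opening: 0.794
```

```bash
python3 - <<'E'
from h import *
s=st();to(M-.028*n,RH);d=s["tool_pos"]-M;print("off axis mm u,y,n",d@u*1e3,d[1]*1e3,d@n*1e3)
R0=R.from_quat(s["eef_rot"]);print("Mtool",R0.inv().apply(s["moment"]))
E
```

```text
t19.87 pos [0.5517 0.0344 0.1081] F [-0.03  0.16 -0.48] M [ 0.115  0.603 -0.042] op 0.794 q [ 0.08  0.91 -0.5   2.44  2.55  0.9   0.03]
[[-0.318, -0.753, 0.576], [-0.921, 0.389, 0.0], [-0.225, -0.531, -0.817]]
row rot [-0.003  0.001 -0.   ] cm [0.09 0.11 0.09]
off axis mm u,y,n 1.3440792326827733 0.4383978941858713 -27.125080704576394
Mtool [-0.5828  0.1709  0.1002]
```

>>> {"op": "carry_out", "data": {"commands": [[[0,0,0,0.1,0.1,0.1,7],[0,0,0,0.1,0.1,0.1,4],[0,0,0,0.1,0.1,0.1,3.5],[0,0,0,0.1,0.1,0.1,3.5],[0,0,0,0.1,0.1,0.1,3.5],[0,0,0,0.1,0.1,0.1,3.5],[0,0,0,0.1,0.1,0.1,3.5],[0,0,0,0.1,0.1,0.1,3.5]]], "force": 45}}

```text
clock: 20.53
tool_pos: [0.551, 0.0341, 0.106]
eef_rot: [-0.527, 0.795, -0.167, 0.252]
contact_force: [-2.5, 0.8, -0.2]
opening: 0.486
```

```bash
cat >>h.py <<'E'
def rotinfo():
    s=r.get_state();R0=R.from_quat(s["eef_rot"]);d=s["tool_pos"]-M
    y=R0.as_matrix()[:,1];ang=np.degrees(np.arctan2(y[1],y@u))  # gripper y direction in slope: 0=uphill(u), 90=left; increases counterclockwise seen from above (about n)
    print("t%.2f roll %.1f off u %.1f y %.1f n %.1f"%(s["clock"],ang,d@u*1e3,d[1]*1e3,d@n*1e3),"Mn %.3f Mtool"%(s["moment"]@n),R0.inv().apply(s["moment"]).round(3),"F",R0.inv().apply(s["contact_force"]).round(1),"op",round(s["opening"],3),"q",s["q"].round(2),"qd7",s["qd"][6].round(2));return s
E
python3 - <<'E'
from h import *
rotinfo()
E
```

```text
t20.53 roll 157.1 off u -0.4 y 0.1 n -28.4 Mn -0.065 Mtool [-0.974  0.151  0.066] F [ 0.1  2.3 -1.3] op 0.486 q [ 0.08  0.91 -0.5   2.44  2.56  0.91  0.03] qd7 0.0
```

Hub gripped (opening 42.8 mm). Now turning slowly and sampling the axial moment while moving.

>>> {"op": "carry_out", "data": {"commands": [[[0,0,0.06,0,0,0,3.5],[0,0,0.12,0,0,0,3.5],[0,0,0.18,0,0,0,3.5],[0,0,0.24,0,0,0,3.5],[0,0,0.3,0,0,0,3.5]]]}}

```text
clock: 20.95
tool_pos: [0.5508, 0.0342, 0.1059]
eef_rot: [-0.402, 0.865, -0.127, 0.274]
contact_force: [-2.1, 1.6, -2.5]
opening: 0.49
```

```bash
python3 -c "
from h import *
rotinfo()"
```

```text
t20.95 roll 139.8 off u -0.6 y 0.2 n -28.4 Mn 0.288 Mtool [-0.832  0.435 -0.286] F [0.9 3.4 0.8] op 0.49 q [ 0.14  0.93 -0.59  2.44  2.49  0.95 -0.19] qd7 -0.52
```

>>> {"op": "carry_out", "data": {"commands": [[[0,0,0.06,0,0,0,3.5],[0,0,0.12,0,0,0,3.5],[0,0,0.18,0,0,0,3.5],[0,0,0.24,0,0,0,3.5],[0,0,0.3,0,0,0,3.5]]]}}

```text
clock: 21.37
tool_pos: [0.5507, 0.0344, 0.1058]
eef_rot: [-0.268, 0.915, -0.084, 0.29]
contact_force: [-2.5, 3.2, -2.5]
opening: 0.486
```

```bash
python3 -c "
from h import *
rotinfo()"
```

```text
t21.37 roll 122.6 off u -0.7 y 0.4 n -28.4 Mn 0.265 Mtool [-0.674  0.775 -0.263] F [1.2 4.5 0.6] op 0.486 q [ 0.19  0.95 -0.69  2.44  2.43  0.99 -0.41] qd7 -0.53
```

>>> {"op": "carry_out", "data": {"commands": [[[0,0,0.06,0,0,0,3.5],[0,0,0.12,0,0,0,3.5],[0,0,0.18,0,0,0,3.5],[0,0,0.24,0,0,0,3.5],[0,0,0.3,0,0,0,3.5]]]}}

```text
clock: 21.78
tool_pos: [0.5506, 0.0346, 0.1058]
eef_rot: [-0.128, 0.945, -0.04, 0.299]
contact_force: [-2.3, 3.1, -2.4]
opening: 0.491
```

```bash
python3 -c "
from h import *
rotinfo()"
```

```text
t21.78 roll 105.4 off u -0.8 y 0.6 n -28.4 Mn 0.248 Mtool [-0.443  0.951 -0.246] F [2.3 3.9 0.7] op 0.491 q [ 0.24  0.98 -0.78  2.44  2.37  1.03 -0.64] qd7 -0.54
```

>>> {"op": "carry_out", "data": {"commands": [[[0,0,0.06,0,0,0,3.5],[0,0,0.12,0,0,0,3.5],[0,0,0.18,0,0,0,3.5],[0,0,0.24,0,0,0,3.5],[0,0,0.3,0,0,0,3.5]]]}}

```text
clock: 22.2
tool_pos: [0.5506, 0.0348, 0.1057]
eef_rot: [0.014, 0.953, 0.006, 0.301]
contact_force: [-3.1, 4.2, -2.1]
opening: 0.491
```

```bash
python3 -c "
from h import *
rotinfo()"
```

```text
t22.20 roll 88.2 off u -0.9 y 0.8 n -28.4 Mn 0.216 Mtool [-0.119  1.232 -0.213] F [ 3.9  4.1 -0. ] op 0.491 q [ 0.28  1.01 -0.87  2.43  2.32  1.08 -0.86] qd7 -0.55
```

>>> {"op": "carry_out", "data": {"commands": [[[0,0,0.06,0,0,0,3.5],[0,0,0.12,0,0,0,3.5],[0,0,0.18,0,0,0,3.5],[0,0,0.24,0,0,0,3.5],[0,0,0.3,0,0,0,3.5]]]}}

```text
clock: 22.62
tool_pos: [0.5506, 0.0351, 0.1058]
eef_rot: [0.157, 0.941, 0.051, 0.297]
contact_force: [-1.9, 5.5, -1.5]
opening: 0.488
```

```bash
python3 -c "
from h import *
rotinfo()"
```

```text
t22.62 roll 71.0 off u -0.8 y 1.1 n -28.4 Mn 0.235 Mtool [ 0.157  1.35  -0.231] F [4.1 4.4 0.1] op 0.488 q [ 0.32  1.05 -0.96  2.43  2.27  1.14 -1.1 ] qd7 -0.56
```

>>> {"op": "carry_out", "data": {"commands": [[[0,0,0.06,0,0,0,3.5],[0,0,0.12,0,0,0,3.5],[0,0,0.18,0,0,0,3.5],[0,0,0.24,0,0,0,3.5],[0,0,0.3,0,0,0,3.5]]]}}

```text
clock: 23.03
tool_pos: [0.5507, 0.0353, 0.1058]
eef_rot: [0.295, 0.907, 0.095, 0.286]
contact_force: [-1.7, 5.1, -1.0]
opening: 0.486
```

```bash
python3 -c "
from h import *
rotinfo()"
```

```text
t23.03 roll 53.8 off u -0.7 y 1.3 n -28.4 Mn 0.176 Mtool [ 0.516  1.41  -0.171] F [ 4.6  3.  -0.1] op 0.486 q [ 0.36  1.09 -1.04  2.43  2.23  1.19 -1.34] qd7 -0.57
```

>>> {"op": "carry_out", "data": {"commands": [[[0,0,0.06,0,0,0,3.5],[0,0,0.12,0,0,0,3.5],[0,0,0.18,0,0,0,3.5],[0,0,0.24,0,0,0,3.5],[0,0,0.3,0,0,0,3.5]]]}}

```text
clock: 23.45
tool_pos: [0.5509, 0.0354, 0.1059]
eef_rot: [0.428, 0.852, 0.137, 0.269]
contact_force: [-0.5, 6.2, -0.4]
opening: 0.491
```

```bash
python3 -c "
from h import *
rotinfo()"
```

```text
t23.45 roll 36.6 off u -0.5 y 1.4 n -28.4 Mn 0.168 Mtool [ 0.884  1.413 -0.161] F [5.3 3.2 0. ] op 0.491 q [ 0.39  1.13 -1.12  2.43  2.19  1.25 -1.58] qd7 -0.58
```

>>> {"op": "carry_out", "data": {"commands": [[[0,0,0.06,0,0,0,3.5],[0,0,0.12,0,0,0,3.5],[0,0,0.18,0,0,0,3.5],[0,0,0.24,0,0,0,3.5],[0,0,0.3,0,0,0,3.5]]]}}

```text
clock: 23.87
tool_pos: [0.551, 0.0355, 0.106]
eef_rot: [0.55, 0.779, 0.176, 0.245]
contact_force: [-1.1, 5.4, 0.7]
opening: 0.491
```

```bash
python3 -c "
from h import *
rotinfo()"
```

```text
t23.87 roll 19.4 off u -0.3 y 1.5 n -28.4 Mn 0.149 Mtool [ 1.118  1.19  -0.142] F [ 5.3  1.3 -1.2] op 0.491 q [ 0.42  1.17 -1.2   2.43  2.16  1.32 -1.82] qd7 -0.59
```

>>> {"op": "carry_out", "data": {"commands": [[[0,0,0.06,0,0,0,3.5],[0,0,0.12,0,0,0,3.5],[0,0,0.18,0,0,0,3.5],[0,0,0.24,0,0,0,3.5],[0,0,0.3,0,0,0,3.5]]]}}

```text
clock: 24.28
tool_pos: [0.5512, 0.0355, 0.1062]
eef_rot: [0.66, 0.687, 0.211, 0.216]
contact_force: [-0.7, 5.3, 0.3]
opening: 0.489
```

```bash
python3 -c "
from h import *
rotinfo()"
```

```text
t24.28 roll 2.2 off u -0.1 y 1.5 n -28.4 Mn 0.085 Mtool [ 1.318  0.995 -0.076] F [ 5.3 -0.2 -0.6] op 0.489 q [ 0.45  1.21 -1.27  2.42  2.13  1.38 -2.07] qd7 -0.6
```

>>> {"op": "carry_out", "data": {"commands": [[[0,0,0.06,0,0,0,3.5],[0,0,0.12,0,0,0,3.5],[0,0,0.18,0,0,0,3.5],[0,0,0.24,0,0,0,3.5],[0,0,0.3,0,0,0,3.5]]]}}

```text
clock: 24.7
tool_pos: [0.5514, 0.0355, 0.1063]
eef_rot: [0.756, 0.581, 0.241, 0.183]
contact_force: [-1.1, 3.9, 0.3]
opening: 0.487
```

```bash
python3 -c "
from h import *
rotinfo()"
```

```text
t24.70 roll -15.0 off u 0.2 y 1.5 n -28.4 Mn 0.088 Mtool [ 1.395  0.719 -0.08 ] F [ 3.6 -1.7 -0.9] op 0.487 q [ 0.47  1.26 -1.34  2.42  2.11  1.44 -2.32] qd7 -0.6
```

>>> {"op": "carry_out", "data": {"commands": [[[0,0,-0.06,0,0,0,3.5],[0,0,-0.12,0,0,0,3.5],[0,0,-0.18,0,0,0,3.5],[0,0,-0.24,0,0,0,3.5],[0,0,-0.3,0,0,0,3.5]]]}}

```text
clock: 25.12
tool_pos: [0.5512, 0.0356, 0.1062]
eef_rot: [0.659, 0.689, 0.21, 0.217]
contact_force: [-0.9, 4.5, 1.8]
opening: 0.485
```

```bash
python3 -c "
from h import *
rotinfo()"
```

```text
t25.12 roll 2.5 off u -0.1 y 1.6 n -28.4 Mn -0.301 Mtool [1.343 0.941 0.309] F [ 4.5  0.4 -2. ] op 0.485 q [ 0.45  1.21 -1.27  2.42  2.13  1.38 -2.07] qd7 0.6
```

>>> {"op": "carry_out", "data": {"commands": [[[0,0,-0.06,0,0,0,3.5],[0,0,-0.12,0,0,0,3.5],[0,0,-0.18,0,0,0,3.5],[0,0,-0.24,0,0,0,3.5],[0,0,-0.3,0,0,0,3.5]]]}}

```text
clock: 25.53
tool_pos: [0.551, 0.0355, 0.106]
eef_rot: [0.548, 0.78, 0.175, 0.246]
contact_force: [-1.0, 5.7, 0.3]
opening: 0.489
```

```bash
python3 -c "
from h import *
rotinfo()"
```

```text
t25.53 roll 19.7 off u -0.3 y 1.5 n -28.4 Mn -0.270 Mtool [1.218 1.227 0.278] F [ 5.6  1.3 -0.8] op 0.489 q [ 0.42  1.17 -1.2   2.43  2.16  1.31 -1.82] qd7 0.59
```

>>> {"op": "carry_out", "data": {"commands": [[[0,0,-0.06,0,0,0,3.5],[0,0,-0.12,0,0,0,3.5],[0,0,-0.18,0,0,0,3.5],[0,0,-0.24,0,0,0,3.5],[0,0,-0.3,0,0,0,3.5]]]}}

```text
clock: 25.95
tool_pos: [0.5509, 0.0354, 0.1059]
eef_rot: [0.426, 0.853, 0.136, 0.269]
contact_force: [-2.7, 5.7, 0.2]
opening: 0.491
```

```bash
python3 -c "
from h import *
rotinfo()"
```

```text
t25.95 roll 36.9 off u -0.5 y 1.4 n -28.4 Mn -0.257 Mtool [0.894 1.375 0.264] F [ 5.9  1.8 -1.7] op 0.491 q [ 0.39  1.13 -1.12  2.43  2.19  1.25 -1.57] qd7 0.58
```

>>> {"op": "carry_out", "data": {"commands": [[[0,0,-0.06,0,0,0,3.5],[0,0,-0.12,0,0,0,3.5],[0,0,-0.18,0,0,0,3.5],[0,0,-0.24,0,0,0,3.5],[0,0,-0.3,0,0,0,3.5]]]}}

```text
clock: 26.37
tool_pos: [0.5507, 0.0352, 0.1058]
eef_rot: [0.293, 0.907, 0.094, 0.286]
contact_force: [-2.8, 5.6, -0.3]
opening: 0.49
```

```bash
python3 -c "
from h import *
rotinfo()"
```

```text
t26.37 roll 54.1 off u -0.7 y 1.2 n -28.4 Mn -0.187 Mtool [0.55  1.412 0.192] F [ 5.3  3.1 -1.4] op 0.49 q [ 0.36  1.09 -1.04  2.43  2.23  1.19 -1.33] qd7 0.57
```

>>> {"op": "carry_out", "data": {"commands": [[[0,0,-0.06,0,0,0,3.5],[0,0,-0.12,0,0,0,3.5],[0,0,-0.18,0,0,0,3.5],[0,0,-0.24,0,0,0,3.5],[0,0,-0.3,0,0,0,3.5],[0,0,-0.36,0,0,0,3.5],[0,0,-0.42,0,0,0,3.5]]]}}

```text
clock: 26.95
tool_pos: [0.5506, 0.035, 0.1057]
eef_rot: [0.098, 0.948, 0.032, 0.3]
contact_force: [-3.3, 4.8, -0.8]
opening: 0.489
```

```bash
python3 -c "
from h import *
rotinfo()"
```

```text
t26.95 roll 78.2 off u -0.8 y 1.0 n -28.4 Mn -0.219 Mtool [0.054 1.296 0.223] F [ 4.1  4.1 -1.2] op 0.489 q [ 0.31  1.03 -0.92  2.43  2.29  1.12 -1.  ] qd7 0.56
```

>>> {"op": "carry_out", "data": {"commands": [[[0,0,-0.06,0,0,0,3.5],[0,0,-0.12,0,0,0,3.5],[0,0,-0.18,0,0,0,3.5],[0,0,-0.24,0,0,0,3.5],[0,0,-0.3,0,0,0,3.5],[0,0,-0.36,0,0,0,3.5],[0,0,-0.42,0,0,0,3.5]]]}}

```text
clock: 27.53
tool_pos: [0.5506, 0.0347, 0.1058]
eef_rot: [-0.102, 0.948, -0.031, 0.3]
contact_force: [-2.8, 3.5, -1.6]
opening: 0.489
```

```bash
python3 -c "
from h import *
rotinfo()"
```

```text
t27.53 roll 102.2 off u -0.8 y 0.7 n -28.4 Mn -0.184 Mtool [-0.424  1.058  0.186] F [ 2.4  4.1 -0.3] op 0.489 q [ 0.25  0.99 -0.8   2.43  2.36  1.04 -0.67] qd7 0.55
```

>>> {"op": "carry_out", "data": {"commands": [[[0,0,-0.06,0,0,0,3.5],[0,0,-0.12,0,0,0,3.5],[0,0,-0.18,0,0,0,3.5],[0,0,-0.24,0,0,0,3.5],[0,0,-0.3,0,0,0,3.5],[0,0,-0.36,0,0,0,3.5],[0,0,-0.42,0,0,0,3.5]]]}}

```text
clock: 28.12
tool_pos: [0.5507, 0.0343, 0.1058]
eef_rot: [-0.297, 0.906, -0.093, 0.287]
contact_force: [-3.3, 2.1, -1.4]
opening: 0.488
```

```bash
python3 -c "
from h import *
rotinfo()"
```

```text
t28.12 roll 126.3 off u -0.7 y 0.3 n -28.4 Mn -0.152 Mtool [-0.741  0.65   0.153] F [ 1.6  3.8 -0.8] op 0.488 q [ 0.18  0.95 -0.67  2.44  2.44  0.98 -0.36] qd7 0.53
```

>>> {"op": "carry_out", "data": {"commands": [[[0,0,-0.06,0,0,0,3.5],[0,0,-0.12,0,0,0,3.5],[0,0,-0.18,0,0,0,3.5],[0,0,-0.24,0,0,0,3.5],[0,0,-0.3,0,0,0,3.5],[0,0,-0.36,0,0,0,3.5],[0,0,-0.42,0,0,0,3.5]]]}}

```text
clock: 28.7
tool_pos: [0.5509, 0.0341, 0.1059]
eef_rot: [-0.479, 0.824, -0.151, 0.261]
contact_force: [-2.6, 1.3, -1.4]
opening: 0.486
```

```bash
python3 -c "
from h import *
rotinfo()"
```

```text
t28.70 roll 150.4 off u -0.5 y 0.1 n -28.4 Mn -0.122 Mtool [-1.051  0.226  0.123] F [ 0.3  3.2 -0.4] op 0.486 q [ 0.11  0.92 -0.54  2.44  2.53  0.92 -0.05] qd7 0.52
```

>>> {"op": "carry_out", "data": {"commands": [[[0,0,-0.06,0,0,0,3.5],[0,0,-0.12,0,0,0,3.5],[0,0,-0.18,0,0,0,3.5],[0,0,-0.24,0,0,0,3.5],[0,0,-0.3,0,0,0,3.5],[0,0,-0.36,0,0,0,3.5],[0,0,-0.42,0,0,0,3.5]]]}}

```text
clock: 29.28
tool_pos: [0.5511, 0.034, 0.1061]
eef_rot: [-0.641, 0.706, -0.203, 0.224]
contact_force: [-2.0, 0.3, 0.9]
opening: 0.492
```

```bash
python3 -c "
from h import *
rotinfo()"
```

```text
t29.28 roll 174.4 off u -0.2 y 0.0 n -28.4 Mn -0.087 Mtool [-0.965 -0.149  0.088] F [-0.2  1.1 -1.9] op 0.492 q [ 0.03  0.9  -0.41  2.45  2.63  0.88  0.25] qd7 0.5
```

>>> {"op": "carry_out", "data": {"commands": [[[0,0,-0.06,0,0,0,3.5],[0,0,-0.12,0,0,0,3.5],[0,0,-0.18,0,0,0,3.5],[0,0,-0.24,0,0,0,3.5],[0,0,-0.3,0,0,0,3.5],[0,0,-0.36,0,0,0,3.5],[0,0,-0.42,0,0,0,3.5]]]}}

```text
clock: 29.87
tool_pos: [0.5514, 0.0341, 0.1063]
eef_rot: [0.774, -0.557, 0.245, -0.177]
contact_force: [-1.9, 0.9, 1.2]
opening: 0.488
```

```bash
python3 -c "
from h import *
rotinfo()"
```

```text
t29.87 roll -161.5 off u 0.1 y 0.1 n -28.4 Mn -0.099 Mtool [-0.812 -0.444  0.1  ] F [-1.1  0.5 -2.1] op 0.488 q [-0.05  0.88 -0.27  2.45  2.73  0.85  0.54] qd7 0.49
```

>>> {"op": "carry_out", "data": {"commands": [[[0,0,-0.06,0,0,0,3.5],[0,0,-0.12,0,0,0,3.5],[0,0,-0.18,0,0,0,3.5],[0,0,-0.24,0,0,0,3.5],[0,0,-0.3,0,0,0,3.5],[0,0,-0.36,0,0,0,3.5],[0,0,-0.42,0,0,0,3.5]]]}}

```text
clock: 30.45
tool_pos: [0.5516, 0.0342, 0.1064]
eef_rot: [0.873, -0.383, 0.277, -0.122]
contact_force: [-0.8, 1.4, 1.3]
opening: 0.487
```

```bash
python3 -c "
from h import *
rotinfo()"
```

```text
t30.45 roll -137.5 off u 0.4 y 0.2 n -28.4 Mn -0.133 Mtool [-0.488 -0.704  0.135] F [-1.  -1.  -1.5] op 0.487 q [-0.13  0.88 -0.14  2.45  2.85  0.82  0.83] qd7 0.48
```

>>> {"op": "carry_out", "data": {"commands": [[[0,0,-0.06,0,0,0,3.5],[0,0,-0.12,0,0,0,3.5],[0,0,-0.18,0,0,0,3.5],[0,0,-0.24,0,0,0,3.5],[0,0,-0.3,0,0,0,3.5],[0,0,-0.36,0,0,0,3.5],[0,0,-0.42,0,0,0,3.5]]]}}

```text
clock: 31.03
tool_pos: [0.5518, 0.0344, 0.1066]
eef_rot: [0.933, -0.193, 0.297, -0.062]
contact_force: [-1.6, 1.2, 2.4]
opening: 0.49
```

```bash
python3 -c "
from h import *
rotinfo()"
```

```text
t31.03 roll -113.4 off u 0.6 y 0.4 n -28.4 Mn -0.162 Mtool [-0.127 -0.755  0.164] F [-0.4 -1.2 -2.9] op 0.49 q [-0.21  0.88 -0.01  2.46  2.97  0.81  1.11] qd7 0.48
```

>>> {"op": "carry_out", "data": {"commands": [[[0,0,-0.06,0,0,0,3.5],[0,0,-0.12,0,0,0,3.5],[0,0,-0.18,0,0,0,3.5],[0,0,-0.24,0,0,0,3.5],[0,0,-0.3,0,0,0,3.5],[0,0,-0.36,0,0,0,3.5],[0,0,-0.42,0,0,0,3.5]]]}}

```text
clock: 31.62
tool_pos: [0.5519, 0.0347, 0.1066]
eef_rot: [0.953, 0.006, 0.303, 0.001]
contact_force: [-1.6, 0.9, 2.7]
opening: 0.49
```

```bash
python3 -c "
from h import *
rotinfo()"
```

```text
t31.62 roll -89.3 off u 0.7 y 0.7 n -28.5 Mn -0.237 Mtool [ 0.417 -0.742  0.24 ] F [ 0.3 -0.9 -3.1] op 0.49 q [-0.29  0.9   0.13  2.46  3.09  0.82  1.39] qd7 0.48
```

>>> {"op": "carry_out", "data": {"commands": [[[0,0,-0.06,0,0,0,3.5],[0,0,-0.12,0,0,0,3.5],[0,0,-0.18,0,0,0,3.5],[0,0,-0.24,0,0,0,3.5],[0,0,-0.3,0,0,0,3.5],[0,0,-0.36,0,0,0,3.5],[0,0,-0.42,0,0,0,3.5]]]}}

```text
clock: 32.2
tool_pos: [0.5518, 0.035, 0.1066]
eef_rot: [0.931, 0.205, 0.296, 0.064]
contact_force: [-1.7, 2.1, 3.6]
opening: 0.488
```

```bash
python3 -c "
from h import *
rotinfo()"
```

```text
t32.20 roll -65.3 off u 0.6 y 1.0 n -28.4 Mn -0.222 Mtool [ 0.795 -0.543  0.226] F [ 1.5 -1.7 -3.9] op 0.488 q [-0.37  0.92  0.26  2.47  3.21  0.83  1.67] qd7 0.48
```

>>> {"op": "carry_out", "data": {"commands": [[[0,0,-0.06,0,0,0,3.5],[0,0,-0.12,0,0,0,3.5],[0,0,-0.18,0,0,0,3.5],[0,0,-0.24,0,0,0,3.5],[0,0,-0.3,0,0,0,3.5],[0,0,-0.36,0,0,0,3.5],[0,0,-0.42,0,0,0,3.5]]]}}

```text
clock: 32.78
tool_pos: [0.5516, 0.0353, 0.1065]
eef_rot: [0.868, 0.394, 0.277, 0.124]
contact_force: [-1.9, 1.9, 2.8]
opening: 0.488
```

```bash
python3 -c "
from h import *
rotinfo()"
```

```text
t32.78 roll -41.2 off u 0.4 y 1.3 n -28.4 Mn -0.322 Mtool [ 1.107 -0.12   0.328] F [ 1.5 -1.2 -3.4] op 0.488 q [-0.44  0.95  0.39  2.47  3.34  0.86  1.95] qd7 0.48
```

>>> {"op": "carry_out", "data": {"commands": [[[0,0,0.06,0,0,0,3.5],[0,0,0.12,0,0,0,3.5],[0,0,0.18,0,0,0,3.5],[0,0,0.24,0,0,0,3.5],[0,0,0.3,0,0,0,3.5],[0,0,0.36,0,0,0,3.5],[0,0,0.42,0,0,0,3.5]]]}}

```text
clock: 33.37
tool_pos: [0.5518, 0.0351, 0.1066]
eef_rot: [0.931, 0.202, 0.297, 0.063]
contact_force: [-2.0, 1.2, 2.9]
opening: 0.489
```

```bash
python3 -c "
from h import *
rotinfo()"
```

```text
t33.37 roll -65.5 off u 0.6 y 1.1 n -28.4 Mn 0.090 Mtool [ 0.649 -0.505 -0.086] F [ 0.5 -1.1 -3.5] op 0.489 q [-0.37  0.92  0.26  2.47  3.21  0.83  1.67] qd7 -0.48
```

>>> {"op": "carry_out", "data": {"commands": [[[0,0,0.06,0,0,0,3.5],[0,0,0.12,0,0,0,3.5],[0,0,0.18,0,0,0,3.5],[0,0,0.24,0,0,0,3.5],[0,0,0.3,0,0,0,3.5],[0,0,0.36,0,0,0,3.5],[0,0,0.42,0,0,0,3.5]]]}}

```text
clock: 33.95
tool_pos: [0.5519, 0.0347, 0.1066]
eef_rot: [0.953, 0.004, 0.303, 0.0]
contact_force: [-1.9, 1.3, 2.6]
opening: 0.49
```

```bash
python3 -c "
from h import *
rotinfo()"
```

```text
t33.95 roll -89.6 off u 0.7 y 0.7 n -28.4 Mn 0.147 Mtool [ 0.222 -0.693 -0.144] F [-0.  -1.3 -3.2] op 0.49 q [-0.29  0.9   0.13  2.46  3.09  0.82  1.39] qd7 -0.48
```

>>> {"op": "carry_out", "data": {"commands": [[[0,0,0.06,0,0,0,3.5],[0,0,0.12,0,0,0,3.5],[0,0,0.18,0,0,0,3.5],[0,0,0.24,0,0,0,3.5],[0,0,0.3,0,0,0,3.5],[0,0,0.36,0,0,0,3.5],[0,0,0.42,0,0,0,3.5]]]}}

```text
clock: 34.53
tool_pos: [0.5518, 0.0344, 0.1065]
eef_rot: [0.933, -0.195, 0.296, -0.063]
contact_force: [-1.9, 1.0, 1.5]
opening: 0.49
```

```bash
python3 -c "
from h import *
rotinfo()"
```

```text
t34.53 roll -113.7 off u 0.6 y 0.4 n -28.4 Mn 0.196 Mtool [-0.234 -0.797 -0.194] F [-1.1 -0.6 -2.3] op 0.49 q [-0.21  0.88 -0.01  2.46  2.97  0.81  1.11] qd7 -0.48
```

>>> {"op": "carry_out", "data": {"commands": [[[0,0,0.06,0,0,0,3.5],[0,0,0.12,0,0,0,3.5],[0,0,0.18,0,0,0,3.5],[0,0,0.24,0,0,0,3.5],[0,0,0.3,0,0,0,3.5],[0,0,0.36,0,0,0,3.5],[0,0,0.42,0,0,0,3.5]]]}}

```text
clock: 35.12
tool_pos: [0.5517, 0.0342, 0.1064]
eef_rot: [0.872, -0.385, 0.277, -0.123]
contact_force: [-1.3, 0.5, 1.8]
opening: 0.484
```

```bash
python3 -c "
from h import *
rotinfo()"
```

```text
t35.12 roll -137.7 off u 0.4 y 0.2 n -28.4 Mn 0.253 Mtool [-0.566 -0.669 -0.252] F [-0.4 -0.3 -2.2] op 0.484 q [-0.13  0.88 -0.14  2.45  2.85  0.82  0.82] qd7 -0.48
```

>>> {"op": "carry_out", "data": {"commands": [[[0,0,0.06,0,0,0,3.5],[0,0,0.12,0,0,0,3.5],[0,0,0.18,0,0,0,3.5],[0,0,0.24,0,0,0,3.5],[0,0,0.3,0,0,0,3.5],[0,0,0.36,0,0,0,3.5],[0,0,0.42,0,0,0,3.5]]]}}

```text
clock: 35.7
tool_pos: [0.5514, 0.034, 0.1063]
eef_rot: [0.772, -0.559, 0.245, -0.178]
contact_force: [-1.3, 0.6, 1.2]
opening: 0.488
```

```bash
python3 -c "
from h import *
rotinfo()"
```

```text
t35.70 roll -161.8 off u 0.1 y 0.0 n -28.4 Mn 0.257 Mtool [-0.804 -0.434 -0.256] F [-0.7  0.1 -1.7] op 0.488 q [-0.05  0.89 -0.28  2.45  2.73  0.85  0.54] qd7 -0.49
```

```bash
python3 - <<'E'
from h import *
d=[(139.8,.288,1),(122.6,.265,1),(105.4,.248,1),(88.2,.216,1),(71,.235,1),(53.8,.176,1),(36.6,.168,1),(19.4,.149,1),(2.2,.085,1),(-15,.088,1),
(2.5,-.301,-1),(19.7,-.270,-1),(36.9,-.257,-1),(54.1,-.187,-1),(78.2,-.219,-1),(102.2,-.184,-1),(126.3,-.152,-1),(150.4,-.122,-1),(174.4,-.087,-1),(-161.5,-.099,-1),(-137.5,-.133,-1),(-113.4,-.162,-1),(-89.3,-.237,-1),(-65.3,-.222,-1),(-41.2,-.322,-1),
(-65.5,.09,1),(-89.6,.147,1),(-113.7,.196,1),(-137.7,.253,1),(-161.8,.257,1)]
d=np.array(d);t=np.radians(d[:,0])
A=np.c_[np.cos(t),np.sin(t),d[:,2],np.ones(len(t))]
def fit(A,y):
    x,*_=np.linalg.lstsq(A,y,rcond=None);res=y-A@x;s=res.std()*np.sqrt(len(y)/(len(y)-4));cov=s**2*np.linalg.inv(A.T@A)
    a,b=x[:2];c=np.degrees(np.arctan2(a,b)) # A sin(roll+c)
    print("amp",np.hypot(a,b),"drag",x[2],"bias",x[3],"c",c,"bottom roll",(180-c+180)%360-180,"sd",s,"angle sd",np.degrees(np.sqrt(cov[0,0])/np.hypot(a,b)));return res
print(fit(A,d[:,1]).round(3))
for k in(range(0,10),range(10,25),range(15,30)):fit(A[list(k)][:,[0,1,3]] if len(set(d[list(k),2]))==1 else A[list(k)],d[list(k),1]) if len(set(d[list(k),2]))>1 else None
# first half / second half
E
```

```text
amp 0.09581007059569582 drag 0.1967824018126264 bias -0.0017380097830617153 c -71.3641091170482 bottom roll -108.6358908829518 sd 0.025345362891823913 angle sd 4.081687622539792
[ 0.004 -0.005 -0.001 -0.007  0.041  0.01   0.028  0.029 -0.021 -0.011
 -0.013  0.004 -0.004  0.04  -0.032 -0.035 -0.032 -0.018  0.018  0.023
  0.019  0.029 -0.007  0.042 -0.035 -0.04  -0.017 -0.008  0.011 -0.015]
amp 0.12115453793929348 drag 0.180855249224946 bias -0.034994804338311654 c -91.42062914300803 bottom roll -88.579370856992 sd 0.017193282037847372 angle sd 4.313219236131502
```

Fit: drag 0.197 N m, but residuals are systematic, and ungripped readings show the gripper's own weight adds a roll-dependent axial moment (≈ −0.08 at roll 180°, +0.085 at 0°). I'll move to the provisional bottom (roll ≈ −100°), release there, and calibrate that bias with empty fingers.

>>> {"op": "carry_out", "data": {"commands": [[[0,0,-0.1,0,0,0,3.5],[0,0,-0.2,0,0,0,3.5],[0,0,-0.3,0,0,0,3.5],[0,0,-0.4,0,0,0,3.5],[0,0,-0.5,0,0,0,3.5],[0,0,-0.6,0,0,0,3.5],[0,0,-0.7,0,0,0,3.5],[0,0,-0.8,0,0,0,3.5],[0,0,-0.9,0,0,0,3.5],[0,0,-1.0,0,0,0,3.5]]]}}

```text
clock: 36.53
tool_pos: [0.5518, 0.0346, 0.1066]
eef_rot: [0.946, -0.117, 0.301, -0.038]
contact_force: [-1.1, 1.2, 2.0]
opening: 0.488
```

>>> {"op": "carry_out", "data": {"commands": [[[0,0,-0.05,0,0,0,3.5],[0,0,-0.05,0,0,0,3.5],[0,0,-0.05,0,0,0,3.5],[0,0,-0.05,0,0,0,6.5],[0,0,-0.05,0,0,0,6.5],[0,0,-0.05,0,0,0,6.5],[0,0,-0.05,0,0,0,6.5]]]}}

```text
clock: 37.12
tool_pos: [0.5518, 0.0333, 0.1061]
eef_rot: [0.948, -0.096, 0.301, -0.03]
contact_force: [-0.1, -0.1, 0.0]
opening: 0.733
```

```bash
python3 -c "
from h import *
rotinfo();snap('wrist','q_w')"
```

```text
t37.12 roll -101.6 off u 0.3 y -0.7 n -28.8 Mn -0.052 Mtool [-0.121 -0.68   0.052] F [-0.   0.1 -0.1] op 0.733 q [-0.25  0.89  0.06  2.46  3.03  0.81  1.25] qd7 0.0
```

View pics/q_w.png

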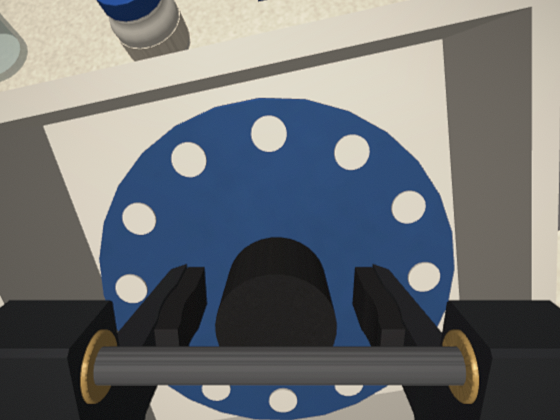

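Released; dots visible e.g. at (269,133) as a rotor reference. Empty-finger calibration scan:

>>> {"op": "carry_out", "data": {"commands": [[[0,0,0.1,0,0,0,6.5],[0,0,0.2,0,0,0,6.5],[0,0,0.3,0,0,0,6.5],[0,0,0.4,0,0,0,6.5],[0,0,0.5,0,0,0,6.5]]]}}

```text
clock: 37.58
tool_pos: [0.5517, 0.0335, 0.1062]
eef_rot: [0.894, -0.33, 0.284, -0.104]
contact_force: [-0.6, 0.0, -0.3]
opening: 0.736
```

```bash
python3 -c "
from h import *
rotinfo()"
```

```text
t37.58 roll -130.5 off u 0.3 y -0.5 n -28.7 Mn -0.087 Mtool [-0.452 -0.538  0.087] F [-0.6  0.4 -0.1] op 0.736 q [-0.15  0.88 -0.1   2.46  2.88  0.82  0.91] qd7 -0.8
```

>>> {"op": "carry_out", "data": {"commands": [[[0,0,0.1,0,0,0,6.5],[0,0,0.2,0,0,0,6.5],[0,0,0.3,0,0,0,6.5],[0,0,0.4,0,0,0,6.5],[0,0,0.5,0,0,0,6.5]]]}}

```text
clock: 38.0
tool_pos: [0.5516, 0.0334, 0.1061]
eef_rot: [0.785, -0.541, 0.249, -0.171]
contact_force: [0.5, 0.2, -0.6]
opening: 0.738
```

```bash
python3 -c "
from h import *
rotinfo()"
```

```text
t38.00 roll -159.1 off u 0.2 y -0.6 n -28.7 Mn -0.003 Mtool [-0.527 -0.257  0.002] F [-0.1 -0.1  0.8] op 0.738 q [-0.06  0.88 -0.26  2.45  2.74  0.84  0.57] qd7 -0.81
```

>>> {"op": "carry_out", "data": {"commands": [[[0,0,0.1,0,0,0,6.5],[0,0,0.2,0,0,0,6.5],[0,0,0.3,0,0,0,6.5],[0,0,0.4,0,0,0,6.5],[0,0,0.5,0,0,0,6.5]]]}}

```text
clock: 38.42
tool_pos: [0.5516, 0.0333, 0.1061]
eef_rot: [-0.626, 0.718, -0.199, 0.228]
contact_force: [1.2, -0.4, -0.3]
opening: 0.741
```

```bash
python3 -c "
from h import *
rotinfo()"
```

```text
t38.42 roll 172.2 off u 0.2 y -0.7 n -28.7 Mn -0.092 Mtool [-0.591  0.036  0.092] F [ 0.3 -0.9  0.9] op 0.741 q [ 0.04  0.9  -0.42  2.44  2.62  0.89  0.22] qd7 -0.83
```

>>> {"op": "carry_out", "data": {"commands": [[[0,0,0.1,0,0,0,6.5],[0,0,0.2,0,0,0,6.5],[0,0,0.3,0,0,0,6.5],[0,0,0.4,0,0,0,6.5],[0,0,0.5,0,0,0,6.5]]]}}

```text
clock: 38.83
tool_pos: [0.5516, 0.0332, 0.1061]
eef_rot: [-0.429, 0.851, -0.137, 0.27]
contact_force: [-0.1, 0.5, -0.0]
opening: 0.739
```

```bash
python3 -c "
from h import *
rotinfo()"
```

```text
t38.83 roll 143.5 off u 0.2 y -0.8 n -28.7 Mn -0.022 Mtool [-0.537  0.31   0.021] F [-0.4  0.4 -0.1] op 0.739 q [ 0.13  0.93 -0.58  2.44  2.5   0.94 -0.13] qd7 -0.86
```

>>> {"op": "carry_out", "data": {"commands": [[[0,0,0.1,0,0,0,6.5],[0,0,0.2,0,0,0,6.5],[0,0,0.3,0,0,0,6.5],[0,0,0.4,0,0,0,6.5],[0,0,0.5,0,0,0,6.5]]]}}

```text
clock: 39.25
tool_pos: [0.5516, 0.0332, 0.106]
eef_rot: [-0.205, 0.931, -0.066, 0.295]
contact_force: [-0.6, 0.0, -0.5]
opening: 0.738
```

```bash
python3 -c "
from h import *
rotinfo()"
```

```text
t39.25 roll 114.9 off u 0.1 y -0.8 n -28.7 Mn -0.048 Mtool [-0.287  0.486  0.048] F [0.7 0.4 0. ] op 0.738 q [ 0.22  0.97 -0.74  2.44  2.4   1.01 -0.5 ] qd7 -0.89
```

>>> {"op": "carry_out", "data": {"commands": [[[0,0,0.1,0,0,0,6.5],[0,0,0.2,0,0,0,6.5],[0,0,0.3,0,0,0,6.5],[0,0,0.4,0,0,0,6.5],[0,0,0.5,0,0,0,6.5]]]}}

```text
clock: 39.67
tool_pos: [0.5515, 0.0331, 0.106]
eef_rot: [0.031, 0.953, 0.009, 0.302]
contact_force: [-0.0, -0.3, -0.6]
opening: 0.737
```

```bash
python3 -c "
from h import *
rotinfo()"
```

```text
t39.67 roll 86.3 off u 0.0 y -0.9 n -28.8 Mn -0.023 Mtool [0.005 0.507 0.022] F [ 0.3 -0.3  0.5] op 0.737 q [ 0.29  1.02 -0.88  2.43  2.31  1.1  -0.88] qd7 -0.92
```

>>> {"op": "carry_out", "data": {"commands": [[[0,0,0.1,0,0,0,6.5],[0,0,0.2,0,0,0,6.5],[0,0,0.3,0,0,0,6.5],[0,0,0.4,0,0,0,6.5],[0,0,0.5,0,0,0,6.5]]]}}

```text
clock: 40.08
tool_pos: [0.5515, 0.0331, 0.1059]
eef_rot: [0.266, 0.915, 0.084, 0.29]
contact_force: [-0.2, 0.6, 0.3]
opening: 0.738
```

```bash
python3 -c "
from h import *
rotinfo()"
```

```text
t40.08 roll 57.6 off u -0.0 y -0.9 n -28.8 Mn 0.049 Mtool [ 0.334  0.496 -0.05 ] F [ 0.3  0.5 -0.3] op 0.738 q [ 0.36  1.08 -1.03  2.43  2.24  1.19 -1.28] qd7 -0.94
```

>>> {"op": "carry_out", "data": {"commands": [[[0,0,0.1,0,0,0,6.5],[0,0,0.2,0,0,0,6.5],[0,0,0.3,0,0,0,6.5],[0,0,0.4,0,0,0,6.5],[0,0,0.5,0,0,0,6.5]]]}}

```text
clock: 40.5
tool_pos: [0.5514, 0.033, 0.1058]
eef_rot: [0.484, 0.821, 0.153, 0.261]
contact_force: [0.3, 0.9, 0.3]
opening: 0.738
```

```bash
python3 -c "
from h import *
rotinfo()"
```

```text
t40.50 roll 29.0 off u -0.1 y -1.0 n -28.8 Mn 0.042 Mtool [ 0.508  0.276 -0.043] F [ 0.6  0.8 -0.1] op 0.738 q [ 0.41  1.15 -1.16  2.43  2.18  1.29 -1.68] qd7 -0.97
```

>>> {"op": "carry_out", "data": {"commands": [[[0,0,0.1,0,0,0,6.5],[0,0,0.2,0,0,0,6.5],[0,0,0.3,0,0,0,6.5],[0,0,0.4,0,0,0,6.5],[0,0,0.5,0,0,0,6.5]]]}}

```text
clock: 40.92
tool_pos: [0.5514, 0.0331, 0.1058]
eef_rot: [0.672, 0.676, 0.213, 0.215]
contact_force: [-0.4, 0.8, -0.3]
opening: 0.738
```

```bash
python3 -c "
from h import *
rotinfo()"
```

```text
t40.92 roll 0.3 off u -0.2 y -0.9 n -28.8 Mn 0.051 Mtool [ 0.592 -0.035 -0.052] F [ 0.8 -0.5  0. ] op 0.738 q [ 0.45  1.22 -1.28  2.42  2.13  1.39 -2.09] qd7 -0.99
```

>>> {"op": "carry_out", "data": {"commands": [[[0,0,0.1,0,0,0,6.5],[0,0,0.2,0,0,0,6.5],[0,0,0.3,0,0,0,6.5]]]}}

```text
clock: 41.17
tool_pos: [0.5514, 0.0331, 0.1057]
eef_rot: [0.766, 0.568, 0.242, 0.181]
contact_force: [0.0, 0.3, 0.3]
opening: 0.739
```

```bash
python3 -c "
from h import *
rotinfo()"
```

```text
t41.17 roll -16.9 off u -0.2 y -0.9 n -28.9 Mn 0.007 Mtool [ 0.584 -0.221 -0.008] F [ 0.3  0.1 -0.3] op 0.739 q [ 0.47  1.27 -1.35  2.42  2.1   1.46 -2.35] qd7 -1.01
```

>>> {"op": "carry_out", "data": {"commands": [[[0,0,-0.1,0,0,0,6.5],[0,0,-0.2,0,0,0,6.5],[0,0,-0.3,0,0,0,6.5],[0,0,-0.4,0,0,0,6.5]]]}}

```text
clock: 41.5
tool_pos: [0.5514, 0.0331, 0.1057]
eef_rot: [0.634, 0.712, 0.2, 0.226]
contact_force: [-0.4, 0.6, -0.3]
opening: 0.737
```

```bash
python3 -c "
from h import *
rotinfo()"
```

```text
t41.50 roll 6.6 off u -0.3 y -0.9 n -28.9 Mn 0.062 Mtool [ 0.568 -0.002 -0.063] F [ 0.7 -0.5 -0. ] op 0.737 q [ 0.45  1.21 -1.26  2.42  2.14  1.37 -2.  ] qd7 0.99
```

>>> {"op": "carry_out", "data": {"commands": [[[0,0,-0.1,0,0,0,6.5],[0,0,-0.2,0,0,0,6.5],[0,0,-0.3,0,0,0,6.5],[0,0,-0.4,0,0,0,6.5]]]}}

```text
clock: 41.83
tool_pos: [0.5514, 0.0331, 0.1058]
eef_rot: [0.48, 0.824, 0.152, 0.261]
contact_force: [-0.5, -0.2, -0.3]
opening: 0.74
```

```bash
python3 -c "
from h import *
rotinfo()"
```

```text
t41.83 roll 29.5 off u -0.1 y -0.9 n -28.8 Mn 0.045 Mtool [ 0.479  0.289 -0.046] F [ 0.1 -0.7 -0.1] op 0.74 q [ 0.41  1.15 -1.16  2.43  2.18  1.29 -1.67] qd7 0.98
```

>>> {"op": "carry_out", "data": {"commands": [[[0,0,-0.1,0,0,0,6.5],[0,0,-0.2,0,0,0,6.5],[0,0,-0.3,0,0,0,6.5],[0,0,-0.4,0,0,0,6.5]]]}}

```text
clock: 42.17
tool_pos: [0.5515, 0.0331, 0.1059]
eef_rot: [0.307, 0.902, 0.097, 0.286]
contact_force: [-0.6, -0.7, 0.1]
opening: 0.738
```

```bash
python3 -c "
from h import *
rotinfo()"
```

```text
t42.17 roll 52.5 off u -0.1 y -0.9 n -28.8 Mn 0.009 Mtool [ 0.351  0.419 -0.01 ] F [-0.1 -0.9 -0.5] op 0.738 q [ 0.37  1.09 -1.05  2.43  2.22  1.21 -1.35] qd7 0.96
```

>>> {"op": "carry_out", "data": {"commands": [[[0,0,-0.1,0,0,0,6.5],[0,0,-0.2,0,0,0,6.5],[0,0,-0.3,0,0,0,6.5],[0,0,-0.4,0,0,0,6.5]]]}}

```text
clock: 42.5
tool_pos: [0.5515, 0.0331, 0.1059]
eef_rot: [0.122, 0.945, 0.038, 0.3]
contact_force: [0.8, 0.9, -0.2]
opening: 0.741
```

```bash
python3 -c "
from h import *
rotinfo()"
```

```text
t42.50 roll 75.4 off u 0.0 y -0.9 n -28.8 Mn -0.050 Mtool [0.161 0.508 0.049] F [-0.3  1.   0.6] op 0.741 q [ 0.32  1.04 -0.94  2.43  2.28  1.13 -1.03] qd7 0.94
```

>>> {"op": "carry_out", "data": {"commands": [[[0,0,-0.1,0,0,0,6.5],[0,0,-0.2,0,0,0,6.5],[0,0,-0.3,0,0,0,6.5],[0,0,-0.4,0,0,0,6.5]]]}}

```text
clock: 42.83
tool_pos: [0.5516, 0.0332, 0.106]
eef_rot: [-0.069, 0.951, -0.022, 0.302]
contact_force: [0.6, 0.6, -0.3]
opening: 0.741
```

```bash
python3 -c "
from h import *
rotinfo()"
```

```text
t42.83 roll 98.3 off u 0.1 y -0.8 n -28.8 Mn -0.041 Mtool [-0.134  0.588  0.041] F [-0.4  0.6  0.6] op 0.741 q [ 0.26  1.   -0.83  2.43  2.34  1.06 -0.72] qd7 0.91
```

>>> {"op": "carry_out", "data": {"commands": [[[0,0,-0.1,0,0,0,6.5],[0,0,-0.2,0,0,0,6.5],[0,0,-0.3,0,0,0,6.5],[0,0,-0.4,0,0,0,6.5]]]}}

```text
clock: 43.17
tool_pos: [0.5516, 0.0332, 0.106]
eef_rot: [-0.256, 0.918, -0.082, 0.291]
contact_force: [0.4, -0.6, 0.3]
opening: 0.737
```

```bash
python3 -c "
from h import *
rotinfo()"
```

```text
t43.17 roll 121.2 off u 0.1 y -0.8 n -28.7 Mn 0.010 Mtool [-0.356  0.423 -0.01 ] F [-0.1 -0.8 -0.1] op 0.737 q [ 0.2   0.96 -0.71  2.44  2.41  1.   -0.42] qd7 0.89
```

>>> {"op": "carry_out", "data": {"commands": [[[0,0,-0.1,0,0,0,6.5],[0,0,-0.2,0,0,0,6.5],[0,0,-0.3,0,0,0,6.5],[0,0,-0.4,0,0,0,6.5]]]}}

```text
clock: 43.5
tool_pos: [0.5516, 0.0333, 0.1061]
eef_rot: [-0.433, 0.849, -0.138, 0.269]
contact_force: [-0.3, 0.8, 0.1]
opening: 0.737
```

```bash
python3 -c "
from h import *
rotinfo()"
```

```text
t43.50 roll 144.1 off u 0.2 y -0.7 n -28.7 Mn -0.063 Mtool [-0.538  0.318  0.063] F [-0.6  0.6 -0.3] op 0.737 q [ 0.13  0.93 -0.58  2.44  2.5   0.94 -0.12] qd7 0.87
```

>>> {"op": "carry_out", "data": {"commands": [[[0,0,-0.1,0,0,0,6.5],[0,0,-0.2,0,0,0,6.5],[0,0,-0.3,0,0,0,6.5],[0,0,-0.4,0,0,0,6.5]]]}}

```text
clock: 43.83
tool_pos: [0.5516, 0.0333, 0.1061]
eef_rot: [-0.593, 0.746, -0.189, 0.236]
contact_force: [-0.2, -0.2, -1.3]
opening: 0.737
```

```bash
python3 -c "
from h import *
rotinfo()"
```

```text
t43.83 roll 167.0 off u 0.2 y -0.7 n -28.7 Mn -0.018 Mtool [-0.603  0.058  0.017] F [0.4 0.9 1. ] op 0.737 q [ 0.06  0.91 -0.46  2.44  2.59  0.9   0.17] qd7 0.85
```

>>> {"op": "carry_out", "data": {"commands": [[[0,0,-0.1,0,0,0,6.5],[0,0,-0.2,0,0,0,6.5],[0,0,-0.3,0,0,0,6.5],[0,0,-0.4,0,0,0,6.5]]]}}

```text
clock: 44.17
tool_pos: [0.5517, 0.0334, 0.1061]
eef_rot: [0.73, -0.613, 0.232, -0.194]
contact_force: [-0.3, 0.3, -0.2]
opening: 0.738
```

```bash
python3 -c "
from h import *
rotinfo()"
```

```text
t44.17 roll -170.0 off u 0.3 y -0.6 n -28.7 Mn -0.014 Mtool [-0.61  -0.165  0.014] F [-0.4  0.4 -0. ] op 0.738 q [-0.02  0.89 -0.33  2.45  2.69  0.86  0.45] qd7 0.83
```

>>> {"op": "carry_out", "data": {"commands": [[[0,0,-0.1,0,0,0,6.5],[0,0,-0.2,0,0,0,6.5],[0,0,-0.3,0,0,0,6.5],[0,0,-0.4,0,0,0,6.5]]]}}

```text
clock: 44.5
tool_pos: [0.5517, 0.0334, 0.1061]
eef_rot: [0.837, -0.456, 0.266, -0.144]
contact_force: [0.3, 0.2, 0.6]
opening: 0.735
```

```bash
python3 -c "
from h import *
rotinfo()"
```

```text
t44.50 roll -147.1 off u 0.2 y -0.6 n -28.7 Mn -0.065 Mtool [-0.503 -0.417  0.065] F [ 0.1 -0.6 -0.3] op 0.735 q [-0.09  0.88 -0.2   2.45  2.79  0.83  0.72] qd7 0.81
```

>>> {"op": "carry_out", "data": {"commands": [[[0,0,-0.1,0,0,0,6.5],[0,0,-0.2,0,0,0,6.5],[0,0,-0.3,0,0,0,6.5],[0,0,-0.4,0,0,0,6.5]]]}}

```text
clock: 44.83
tool_pos: [0.5517, 0.0335, 0.1062]
eef_rot: [0.911, -0.28, 0.289, -0.089]
contact_force: [-0.2, -0.8, -0.7]
opening: 0.738
```

```bash
python3 -c "
from h import *
rotinfo()"
```

```text
t44.83 roll -124.2 off u 0.3 y -0.5 n -28.7 Mn 0.007 Mtool [-0.322 -0.555 -0.007] F [-0.1  1.   0.5] op 0.738 q [-0.17  0.88 -0.08  2.46  2.9   0.82  0.99] qd7 0.8
```

>>> {"op": "carry_out", "data": {"commands": [[[0,0,-0.1,0,0,0,6.5],[0,0,-0.2,0,0,0,6.5],[0,0,-0.3,0,0,0,6.5],[0,0,-0.4,0,0,0,6.5]]]}}

```text
clock: 45.17
tool_pos: [0.5517, 0.0336, 0.1062]
eef_rot: [0.948, -0.094, 0.301, -0.03]
contact_force: [0.4, -0.1, -0.2]
opening: 0.737
```

```bash
python3 -c "
from h import *
rotinfo()"
```

```text
t45.17 roll -101.3 off u 0.3 y -0.4 n -28.7 Mn 0.034 Mtool [-0.114 -0.661 -0.034] F [0.2 0.  0.4] op 0.737 q [-0.24  0.89  0.05  2.46  3.02  0.81  1.26] qd7 0.79
```

>>> {"op": "carry_out", "data": {"commands": [[[0,0,-0.1,0,0,0,6.5],[0,0,-0.2,0,0,0,6.5],[0,0,-0.3,0,0,0,6.5],[0,0,-0.4,0,0,0,6.5]]]}}

```text
clock: 45.5
tool_pos: [0.5517, 0.0336, 0.1062]
eef_rot: [0.948, 0.097, 0.301, 0.031]
contact_force: [-1.0, 0.7, 0.5]
opening: 0.738
```

```bash
python3 -c "
from h import *
rotinfo()"
```

```text
t45.50 roll -78.4 off u 0.3 y -0.4 n -28.7 Mn 0.010 Mtool [ 0.207 -0.665 -0.01 ] F [-0.4 -0.8 -1. ] op 0.738 q [-0.32  0.9   0.18  2.46  3.14  0.82  1.53] qd7 0.79
```

>>> {"op": "carry_out", "data": {"commands": [[[0,0,-0.1,0,0,0,6.5],[0,0,-0.2,0,0,0,6.5],[0,0,-0.3,0,0,0,6.5],[0,0,-0.4,0,0,0,6.5]]]}}

```text
clock: 45.83
tool_pos: [0.5517, 0.0337, 0.1062]
eef_rot: [0.91, 0.283, 0.289, 0.09]
contact_force: [0.2, -0.4, -0.5]
opening: 0.737
```

```bash
python3 -c "
from h import *
rotinfo()"
```

```text
t45.83 roll -55.4 off u 0.3 y -0.3 n -28.7 Mn 0.089 Mtool [ 0.406 -0.568 -0.089] F [-0.3  0.3  0.5] op 0.737 q [-0.39  0.93  0.3   2.47  3.25  0.84  1.8 ] qd7 0.8
```

>>> {"op": "carry_out", "data": {"commands": [[[0,0,0.1,0,0,0,6.5],[0,0,0.2,0,0,0,6.5],[0,0,0.3,0,0,0,6.5],[0,0,0.4,0,0,0,6.5]]]}}

```text
clock: 46.17
tool_pos: [0.5517, 0.0337, 0.1061]
eef_rot: [0.949, 0.092, 0.301, 0.029]
contact_force: [-0.8, -0.6, 0.0]
opening: 0.737
```

```bash
python3 -c "
from h import *
rotinfo()"
```

```text
t46.17 roll -78.9 off u 0.2 y -0.3 n -28.7 Mn 0.012 Mtool [ 0.161 -0.645 -0.012] F [-0.7  0.4 -0.4] op 0.737 q [-0.32  0.9   0.17  2.46  3.13  0.82  1.52] qd7 -0.79
```

>>> {"op": "carry_out", "data": {"commands": [[[0,0,0.1,0,0,0,6.5],[0,0,0.2,0,0,0,6.5],[0,0,0.3,0,0,0,6.5],[0,0,0.4,0,0,0,6.5]]]}}

```text
clock: 46.5
tool_pos: [0.5517, 0.0335, 0.1062]
eef_rot: [0.948, -0.098, 0.301, -0.031]
contact_force: [-0.0, -0.0, -0.6]
opening: 0.735
```

```bash
cat > fit.py <<'E'
from h import *
d=np.array([(139.8,.288,1),(122.6,.265,1),(105.4,.248,1),(88.2,.216,1),(71,.235,1),(53.8,.176,1),(36.6,.168,1),(19.4,.149,1),(2.2,.085,1),(-15,.088,1),
(2.5,-.301,-1),(19.7,-.270,-1),(36.9,-.257,-1),(54.1,-.187,-1),(78.2,-.219,-1),(102.2,-.184,-1),(126.3,-.152,-1),(150.4,-.122,-1),(174.4,-.087,-1),(-161.5,-.099,-1),(-137.5,-.133,-1),(-113.4,-.162,-1),(-89.3,-.237,-1),(-65.3,-.222,-1),(-41.2,-.322,-1),
(-65.5,.09,1),(-89.6,.147,1),(-113.7,.196,1),(-137.7,.253,1),(-161.8,.257,1)])
e=[(-101.6,-.052),(-130.5,-.087),(-159.1,-.003),(172.2,-.092),(143.5,-.022),(114.9,-.048),(86.3,-.023),(57.6,.049),(29,.042),(.3,.051),(-16.9,.007),(6.6,.062),(29.5,.045),(52.5,.009),(75.4,-.05),(98.3,-.041),(121.2,.01),(144.1,-.063),(167,-.018),(-170,-.014),(-147.1,-.065),(-124.2,.007),(157,-.1)]
E
python3 -c "
from h import *
rotinfo()"
```

```text
t46.50 roll -101.8 off u 0.3 y -0.5 n -28.7 Mn 0.046 Mtool [-0.174 -0.676 -0.047] F [-0.4  0.1  0.5] op 0.735 q [-0.24  0.89  0.05  2.46  3.02  0.81  1.26] qd7 -0.79
```

```bash
cat >> fit.py <<'E'
e+=[(-101.3,.034),(-78.4,.01),(-55.4,.089),(-78.9,.012),(-101.8,.046)]
e=np.array(e)
def lsq(t,y,*c):
    A=np.c_[np.cos(t),np.sin(t),np.ones(len(t)),*c] if c else np.c_[np.cos(t),np.sin(t),np.ones(len(t))]
    x,*_=np.linalg.lstsq(A,y,rcond=None);rs=y-A@x;s=rs.std(ddof=A.shape[1]);return x,np.sqrt(np.diag(s**2*np.linalg.inv(A.T@A))),s,rs
xe,se,s,_=lsq(np.radians(e[:,0]),e[:,1]);print("empty",xe,se,s)
for nm,B in(("both",xe[:2]),("cos only",[xe[0],0])):
    x,sx,s,rs=lsq(np.radians(d[:,0]),d[:,1],d[:,2]);a,b=x[0]-B[0],x[1]-B[1]
    c=np.degrees(np.arctan2(a,b));print(nm,"x",x,sx,s,"amp",np.hypot(a,b),"bottom roll",(180-c+180)%360-180)
E
python3 fit.py
```

```text
empty [ 0.0509 -0.0157 -0.0014] [0.0099 0.0094 0.0068] 0.03567251964778184
both x [-0.0908  0.0306 -0.0017  0.1968] [0.0068 0.0064 0.0047 0.0046] 0.025345362891823923 amp 0.14902607129507953 bottom roll -108.08972294193194
cos only x [-0.0908  0.0306 -0.0017  0.1968] [0.0068 0.0064 0.0047 0.0046] 0.025345362891823923 amp 0.14493066750954753 bottom roll -102.19552911581849
```

Calibrated: amplitude 0.149 N m (within the stated 0.11–0.16), bottom at roll ≈ −108° (−102° if the gripper is assumed symmetric) → use −105°. Settle at the release roll, compare dots, and regrip.

>>> {"op": "carry_out", "data": {"commands": [[[0,0,-0.03,0,0,0,6.5],[0,0,-0.03,0,0,0,6.5],[0,0,-0.03,0,0,0,6.5]]]}}

```text
clock: 46.75
tool_pos: [0.5516, 0.0337, 0.1062]
eef_rot: [0.95, -0.08, 0.302, -0.025]
contact_force: [-0.2, -0.8, -0.0]
opening: 0.735
```

```bash
python3 - <<'E'
from h import *
rotinfo();d=snap("wrist","r_w")
def dots(im):
    h=cv2.cvtColor(im,cv2.COLOR_BGR2HSV);b=cv2.inRange(h,(100,100,40),(125,255,255));b=cv2.morphologyEx(b,cv2.MORPH_CLOSE,np.ones((3,3)))
    w=cv2.inRange(h,(0,0,150),(180,60,255));n,l,s,c=cv2.connectedComponentsWithStats(w);return [c[i].round(1).tolist() for i in range(1,n) if 200<s[i,4]<2500 and c[i][1]<300]
print(dots(cv2.imread("pics/q_w.png")));print(dots(cv2.imread("pics/r_w.png")))
E
```

```text
t46.75 roll -99.7 off u 0.2 y -0.3 n -28.7 Mn -0.035 Mtool [-0.137 -0.675  0.035] F [-0.   0.8 -0.1] op 0.735 q [-0.25  0.89  0.06  2.46  3.03  0.81  1.28] qd7 -0.01
[[8.1, 51.3], [268.4, 133.2], [351.5, 151.8], [188.2, 159.2], [408.2, 206.8], [138.6, 218.5], [423.6, 276.6], [130.9, 288.5]]
[[9.5, 41.2], [274.7, 132.5], [356.9, 153.9], [193.5, 155.8], [411.2, 210.5], [141.2, 213.4], [423.9, 280.5], [130.8, 283.5]]
```

Dots moved 6 px (≈2°), matching the gripper's own 1.9° offset, so the rotor stayed put. Regrip here and turn by −3.4°.

>>> {"op": "carry_out", "data": {"commands": [[[0,0,0,0,0,0,4],[0,0,0,0,0,0,3.5],[0,0,0,0,0,0,3.5],[0,0,0,0,0,0,3.5],[0,0,0,0,0,0,3.5],[0,0,0,0,0,0,3.5],[0,0,0,0,0,0,3.5]]], "force": 45}}

```text
clock: 47.38
tool_pos: [0.5518, 0.0346, 0.1062]
eef_rot: [0.95, -0.081, 0.302, -0.027]
contact_force: [0.2, 2.4, 0.7]
opening: 0.484
```

```bash
python3 -c "
from h import *
rotinfo()"
```

```text
t47.38 roll -99.8 off u 0.4 y 0.6 n -28.7 Mn 0.074 Mtool [ 0.486 -0.707 -0.071] F [ 0.2 -2.5 -0.5] op 0.484 q [-0.25  0.89  0.06  2.46  3.03  0.81  1.28] qd7 -0.0
```

>>> {"op": "carry_out", "data": {"commands": [[[0,0,0.03,0,0,0,3.5],[0,0,0.06,0,0,0,3.5],[0,0,0.06,0,0,0,3.5],[0,0,0.06,0,0,0,3.5],[0,0,0.06,0,0,0,3.5]]]}}

```text
clock: 47.8
tool_pos: [0.5518, 0.0346, 0.1062]
eef_rot: [0.947, -0.11, 0.301, -0.036]
contact_force: [0.0, 4.6, 0.2]
opening: 0.49
```

```bash
python3 -c "
from h import *
s=rotinfo();print(abs(s['qd']).max());snap('side','s_s');snap('top','s_t')"
```

```text
t47.80 roll -103.3 off u 0.4 y 0.6 n -28.7 Mn -0.222 Mtool [ 0.83  -0.828  0.227] F [-0.9 -4.5 -0.1] op 0.49 q [-0.24  0.89  0.04  2.46  3.01  0.81  1.24] qd7 0.0
0.002162757647744821
```

View pics/s_s.png

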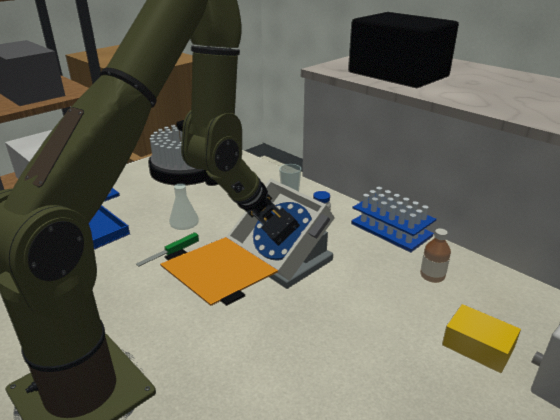

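View pics/s_t.png

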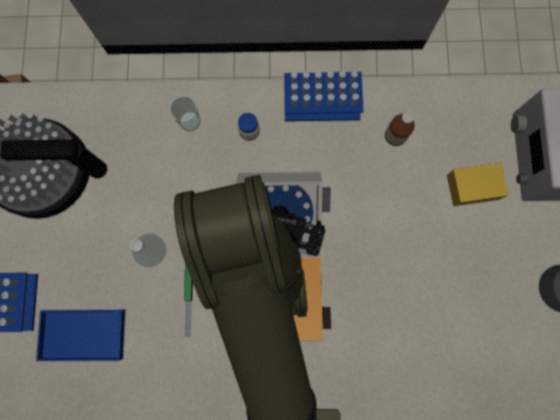

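Side view: cover open and level (162–275 × 238–300), tool lying at (168,250), gripper on the hub at (278,222), bystanders untouched; joint speeds ≈ 0. Handing in.

```bash
python3 -c "
from h import *
print(r.finish_job())"
```

```text
the job is handed in; nothing more can be done
None
```

I levered the cover up with the pry tool until it tipped and fell fully open, and laid the tool on the bench to the left, clear of the mixer. I handed in at about 48 s, gripping the hub with the rotor turned to where I estimate its heavy side is at the bottom.

- **Cover:** I used the left lip, because the arm's wrist joints reached their limits at the right one. The last pictures show the cover open and level, with the tool and all bystanders where they should be.
- **Heavy side:** I turned the rotor both ways and fitted the moments, which gave a drag of 0.197 N m. The raw pull came out too small, at 0.096 N m. Readings with empty fingers showed the gripper's own weight was disturbing the measurement. With that removed the pull is 0.149 N m, within the stated range.
- **Uncertainty:** The two versions of the correction disagreed by about 6 degrees, so I set the rotor roughly midway. The heavy side should be within about 5 degrees of the bottom, but I did not confirm this with a separate test.
- **At hand-in:** The joints were at rest and the hub was gripped at 45 N. About 0.22 N m of leftover twist and up to 5 N of sideways force remained in the grip. The twist is close to the bearing's drag, and the rotor was not visibly moving.

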